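# Box the clasps and square the template

## Robot

A 6-joint arm with a two-finger parallel gripper is mounted at the origin on the work surface. World frame = base frame: x ahead of the robot, y to its left, z up, the work surface at z = 0. Lengths are in m, angles in degrees, forces in N, time in s.
With the tool pointing down it reaches from about 0.375 to 0.9 m from the base axis. Payload 3.1 kg.
Tool frame: the origin (TCP) lies on the centre line of the jaws, within the pads' length; the fingertips stand 25 mm ahead of it and the grasp point (between the pads) lies 6 mm ahead of it; z points along the fingers, y is the line along which they close (so a half turn about z gives the same grasp; the last joint's range is limited). The gripper opens to 87 mm and grips with 3 to 60 N. Pads are 19 mm wide; open, the fingers measure 117 mm over their backs; the gripper's body (75 mm by 190 mm) begins 51 mm behind the grasp point.
Start: joints at [-74.112, 30.224, 82.088, -0, 67.689, -10.227], TCP at [0.275, -0.561, 0.248] pointing down, gripper open.
Joint ranges: [-176.69, 176.69], [-43.24, 126.21], [12.49, 139.97], [-82, 262], [0, 151.66], [-163.58, 163.58]. Speed limits (degrees/s): [159.86, 159.86, 180, 180, 180, 180].

## Interface

Orientations are given as a 3x3 rotation matrix whose columns are the frame's x, y, z axes.
In Python, from rig import read_state, capture, camera_params, hand_in gives the robot as it stands.
- The arm moves only by the tool apply_moves, never from a script. Its argument "rows" is a list of rows, each an object of numbers: "x", "y", "z": the shift along the tool's x, y, z in mm; "rx", "ry", "rz": the turn, a rotation vector about the tool's x, y, z in units of 6 degrees (1.0 is 6 degrees); "claw": the closure in counts, from 0 (fully open) to 255 (shut). A call has 1 to 10 rows; each row is the pose to reach, as a shift and turn from the pose commanded when the call began, along the tool's axes at that moment; what a row does not reach only later rows make up. A row lasts 1/8 s, in which the tool goes at most 62.5 mm and 10.7 degrees, less where a joint would pass 70% of its speed; a pose out of reach is approached as far as the arm can. A call with a gripper value outside its range is refused whole. The fingers move at their own pace and stop on an object; the grip force is fixed at half the most. Time passes only in rows, so rows that repeat a pose let the fingers close. It gives the time, the measured TCP pose, the force, the opening and the grip force at its end, in the units of the state.
- read_state(): the state, without advancing time (a new reading comes with each control period).
- capture(name): name is "scene" or "top"; returns (picture, depth): 480x640x3 uint8, red, green, blue; 480x640 float32, m along the optical axis (not along the pixel's ray), 0 where there is no reading.
- camera_params(name): a dict with "fx", "fy", "cx", "cy" (pixels), "xyz" and "orientation" of the camera in the world. Camera axes: x right, y up, looking along -z (the intrinsics and any distortion apply to the point x, -y, -z); pixel columns grow to the right and rows downward; lengths in m; the calibration is good to about 2 mm. A picture is of the moment at which its call begins. camera_params takes no time and is no camera call.
- hand_in(): hands the job in; it is judged then, once.
The state is a dict: "time_s": time; "joint_positions": joint angles; "qvel": joint speeds; "tau": joint torques, N m; "position": TCP position; "tcp_rot": TCP orientation; "force": force on the tool from outside, world axes, zero at the start; "moment": the same for the moment, N m; "opening": opening from 0.0 (shut) to 1.0 (fully open); "grasp_force": force on a finger pad.
Only numpy, scipy, OpenCV 4.12 (cv2) and the standard library are available. Lean on these libraries where they do the work, as an engineer would, in place of code of your own. Each camera call takes 0.05 s, during which the arm holds its last target. There are 200 camera calls.

## Task

Get the cutting mat ready for marking out: first gather every stray brass clasp from the mat onto the scoop tray with the one already there, then lift the tray by its handle, tip it so that all the clasps slide off into the wooden order box, and set it back down flat on the mat. Then take the wooden slicker and, touching the orange template with the slicker only, never with the fingers, nudge it until its white-dotted corner sits in the steel corner stop with both edges flush against the bars, and stand the slicker back upright in the middle of its cork pad. Leave the other things on the bench where they are.

Things in the scene. Friction and masses are not known exactly. Their poses are not given: they have to be found in the camera images.
- clasp1: brass turn-lock clasp, block 28 (x) x 20 (y) x 13 mm with a 16 x 6 mm twist bar along x standing 7 mm proud on top (20 mm tall in all), 30 g; origin: centre of the underside; starts on the tray
- clasp2: brass turn-lock clasp, block 28 (x) x 20 (y) x 13 mm with a 16 x 6 mm twist bar along x standing 7 mm proud on top (20 mm tall in all), 30 g; origin: centre of the underside; a stray that starts on the cutting mat (may be absent: None)
- clasp3: brass turn-lock clasp, block 28 (x) x 20 (y) x 13 mm with a 16 x 6 mm twist bar along x standing 7 mm proud on top (20 mm tall in all), 30 g; origin: centre of the underside; a stray that starts on the cutting mat (may be absent: None)
- clasp4: brass turn-lock clasp, block 28 (x) x 20 (y) x 13 mm with a 16 x 6 mm twist bar along x standing 7 mm proud on top (20 mm tall in all), 30 g; origin: centre of the underside; a stray that starts on the cutting mat (may be absent: None)
- clasp5: brass turn-lock clasp, block 28 (x) x 20 (y) x 13 mm with a 16 x 6 mm twist bar along x standing 7 mm proud on top (20 mm tall in all), 30 g; origin: centre of the underside; a stray that starts on the cutting mat (may be absent: None)
- tray: aluminium scoop tray, about 170 g, floor 140 (x) x 120 (y) mm, 4 mm thick; 4 mm walls rising to 20 mm above the underside on three sides, none at its -x end (the open pouring end); an upright blue handle tab behind its +x end. Origin: centre of the floor's underside; x points from the open end to the handle. Clasps slide off when tipped past 30 to 40 degrees
- tray_handle (a point): grip point on the tray's upright blue handle tab, 108 mm from the tray's origin along its +x and 46 mm above its underside; the tab is 12 mm thick (along tray x), 44 mm wide (tray y), from 4 to 62 mm above the underside; 32 mm free between the tab and the tray's rear wall
- box: open plywood order box fixed on the mat, outside 140 (x) x 170 (y) x 60 mm high, walls 6 mm; origin: centre of its underside; x is its short side, its -x side faces roughly toward the robot
- stop: square corner stop fixed on the mat: two steel bars 14 mm high, 22 mm wide. Origin: the inner corner at the foot of the bars. One bar's inner face lies along the stop's y axis (from the corner 160 mm toward -y) and the other's along its x axis (from the corner 190 mm toward -x); the template belongs in the quadrant of negative x and negative y
- template: flat orange plastic pattern template, 110 (x) x 90 (y) x 8 mm, about 120 g, loose on the mat, a white dot near its +x +y corner; origin: centre of its underside; its axes start within 0.25 rad of the stop's axes
- template_corner (a point): the template's +x +y corner (the one with the white dot), at its underside; belongs in the stop's inner corner
- template_right (a point): the template's +x -y corner, at its underside; belongs on the bar along the stop's y axis
- template_left (a point): the template's -x +y corner, at its underside; belongs on the bar along the stop's x axis
- slicker: wooden slicker (pushing tool) that starts standing upright on the cork pad, 110 g: foot 26 (x) x 60 (y) x 18 mm with flat faces, on it an upright handle 14 (x) x 36 (y) mm rising to 75 mm; origin: centre of its underside, same fore and aft
- slicker_grip (a point): grip point on the slicker's upright handle, 55 mm above its underside
- pad: square cork pad fixed on the mat, 100 x 100 x 4 mm, the slicker's place; origin: centre of its underside
- glue: bystander: white glue bottle, 40 mm diameter, 120 mm tall; origin: centre of its underside
- wax_tin: bystander: round steel wax tin, 56 mm diameter, 22 mm tall; origin: centre of its underside
- spool: bystander: red thread spool standing on end, 36 mm diameter, 37 mm tall; origin: centre of its underside
- mallet: bystander: white-headed mallet lying on its side, head 50 x 90 x 50 mm, handle 150 mm long toward its own -x; origin: under the middle of the head
- awl: bystander: awl lying flat, 20 mm wide wooden handle, 135 mm long overall along its x; origin: underside, about mid-length
- pot: bystander: blue ceramic brush pot, 72 mm diameter, 80 mm tall; origin: centre of its underside
- mat: green cutting mat fixed on the work surface, 600 x 1060 x 3 mm, its top at z = 0.003 m; all the task's things stand on it

How it is judged (in metres and radians):
On the way, in this order (a step that is already met when the one before it is completed fails the run):
1. every clasp lies on the tray, let go, with the tray level (x of clasp1 in the frame of tray between -0.068 and 0.068 m and y of clasp1 in the frame of tray between -0.057 and 0.057 m and z of clasp1 in the frame of tray between 0 and 0.032 m and contact force between the fingers and clasp1 below 0.1 N and linear speed of each of clasp1, clasp2, clasp3, clasp4, clasp5 below 0.05 m/s and x of clasp2 in the frame of tray between -0.068 and 0.068 m and y of clasp2 in the frame of tray between -0.057 and 0.057 m and z of clasp2 in the frame of tray between 0 and 0.032 m and contact force between the fingers and clasp2 below 0.1 N and x of clasp3 in the frame of tray between -0.068 and 0.068 m and y of clasp3 in the frame of tray between -0.057 and 0.057 m and z of clasp3 in the frame of tray between 0 and 0.032 m and contact force between the fingers and clasp3 below 0.1 N and x of clasp4 in the frame of tray between -0.068 and 0.068 m and y of clasp4 in the frame of tray between -0.057 and 0.057 m and z of clasp4 in the frame of tray between 0 and 0.032 m and contact force between the fingers and clasp4 below 0.1 N and x of clasp5 in the frame of tray between -0.068 and 0.068 m and y of clasp5 in the frame of tray between -0.057 and 0.057 m and z of clasp5 in the frame of tray between 0 and 0.032 m and contact force between the fingers and clasp5 below 0.1 N and angle between tray's own z axis and vertical below 0.15 rad), for 0.2 s.
2. all clasps are in the order box while the tray is still tipped by more than 20 degrees (x of clasp1 in the frame of box between -0.068 and 0.068 m and y of clasp1 in the frame of box between -0.083 and 0.083 m and z of clasp1 in the frame of box between 0 and 0.056 m and x of clasp2 in the frame of box between -0.068 and 0.068 m and y of clasp2 in the frame of box between -0.083 and 0.083 m and z of clasp2 in the frame of box between 0 and 0.056 m and x of clasp3 in the frame of box between -0.068 and 0.068 m and y of clasp3 in the frame of box between -0.083 and 0.083 m and z of clasp3 in the frame of box between 0 and 0.056 m and x of clasp4 in the frame of box between -0.068 and 0.068 m and y of clasp4 in the frame of box between -0.083 and 0.083 m and z of clasp4 in the frame of box between 0 and 0.056 m and x of clasp5 in the frame of box between -0.068 and 0.068 m and y of clasp5 in the frame of box between -0.083 and 0.083 m and z of clasp5 in the frame of box between 0 and 0.056 m and angle between tray's own z axis and vertical above 0.35 rad), for 0.1 s.
3. the tray is set down flat on the mat and released (angle between tray's own z axis and vertical below 0.05 rad and height (world z) of tray below 0.01 m and linear speed of tray below 0.02 m/s and contact force between the fingers and tray below 0.1 N), for 0.2 s.
4. the template is flush in the corner stop, pressed there by the held slicker (x of template_corner in the frame of stop between -0.0035 and 0.005 m and x of template_right in the frame of stop between -0.0035 and 0.005 m and y of template_corner in the frame of stop between -0.0035 and 0.005 m and y of template_left in the frame of stop between -0.0035 and 0.005 m and angle between template's own z axis and vertical below 0.05 rad and contact force between slicker and template above 0.2 N and contact force between the fingers and slicker above 1 N), for 0.1 s.
At the end, for the whole second after the job is handed in: Every clasp is inside the order box; the tray lies flat on the mat (within 3 degrees) at rest; both template edges lie within 3.5 mm of the stop's bars at their ends, white dot in the corner; the slicker stands upright within 30 mm of the cork pad's centre (all of step 3 and x of clasp1 in the frame of box between -0.068 and 0.068 m and y of clasp1 in the frame of box between -0.083 and 0.083 m and z of clasp1 in the frame of box between 0 and 0.056 m and x of clasp2 in the frame of box between -0.068 and 0.068 m and y of clasp2 in the frame of box between -0.083 and 0.083 m and z of clasp2 in the frame of box between 0 and 0.056 m and x of clasp3 in the frame of box between -0.068 and 0.068 m and y of clasp3 in the frame of box between -0.083 and 0.083 m and z of clasp3 in the frame of box between 0 and 0.056 m and x of clasp4 in the frame of box between -0.068 and 0.068 m and y of clasp4 in the frame of box between -0.083 and 0.083 m and z of clasp4 in the frame of box between 0 and 0.056 m and x of clasp5 in the frame of box between -0.068 and 0.068 m and y of clasp5 in the frame of box between -0.083 and 0.083 m and z of clasp5 in the frame of box between 0 and 0.056 m and x of template_corner in the frame of stop between -0.0035 and 0.005 m and x of template_right in the frame of stop between -0.0035 and 0.005 m and y of template_corner in the frame of stop between -0.0035 and 0.005 m and y of template_left in the frame of stop between -0.0035 and 0.005 m and angle between template's own z axis and vertical below 0.05 rad and horizontal distance between slicker and pad below 0.03 m and angle between slicker's own z axis and vertical below 0.08 rad and height (world z) of slicker below 0.012 m and linear speed of slicker below 0.02 m/s); the robot touches nothing.
It fails at once if a finger touches the template (contact force between the fingers and template above 0.5 N).
It fails at once if a bystander (glue, wax tin, spool, mallet, awl or pot) is moved more than 3 cm (distance of any of glue, wax_tin, spool, mallet, awl, pot from where it was at the start of the episode above 0.03 m).
Of clasp2, clasp3, clasp4, clasp5 only 2 to 4 are there at a start; the rules pass over those that are not, and their reading is None.
At some moment in a run one of clasp2, clasp3, clasp4, clasp5, template may be knocked a few centimetres aside while the robot is not near it.
It also fails if it takes over 210 s, if anything falls off the work surface, if the arm or the gripper's body presses on something with over 40 N, if the wrist force passes 120 N, or if a joint passes its speed limit or range.

## Working session

There is one attempt and no reset: what is moved stays moved. The work goes in short steps, Python scripts to look and compute and a tool call to move; the robot and the scene stay as the last step left them, time stands still between calls to the robot, and variables do not carry over. Pictures are saved under pics/ and viewed, at most 16 in all, crops included, and the job is handed in when it is done.

Besides the shell and the picture viewer there is one more tool, called by a JSON object that holds its "op" and its "data". apply_moves: Moves the arm, as the interface text tells. Its arguments: {"type":"object","properties":{"rows":{"type":"array"}},"required":["rows"]}

```bash
mkdir -p pics
cat > h.py <<'E'
import numpy as np, cv2
from rig import read_state, capture, camera_params, hand_in
def shot(n,f=None):
    im,d=capture(n)
    if f: cv2.imwrite('pics/'+f,cv2.cvtColor(im,cv2.COLOR_RGB2BGR))
    return im,d
def ray(n,u,v):
    c=camera_params(n);R=np.array(c['orientation']);u=np.asarray(u,float);v=np.asarray(v,float)
    k=np.stack([(u-c['cx'])/c['fx'],-(v-c['cy'])/c['fy'],-np.ones_like(u)],-1)
    return np.array(c['xyz']),k@R.T
def plane(n,u,v,z):
    o,k=ray(n,u,v);return o+k*((z-o[2])/k[...,2])[...,None]
def cloud(n,d):
    v,u=np.mgrid[0:480,0:640];o,k=ray(n,u,v);return o+k*d[...,None]
E
python3 - <<'E'
from h import *
for n in('scene','top'):
    im,d=shot(n,n+'0.png');print(n,camera_params(n));np.savez('/tmp/'+n,im=im,d=d)
s=read_state();print(s['position'],s['tcp_rot'])
E
```

```text
scene {'fx': 541.5196608272739, 'fy': 541.5196608272739, 'cx': 318.6046687610094, 'cy': 240.2948406176775, 'xyz': array([1.20084272, 0.57501735, 1.01362784]), 'orientation': array([[-0.69032084, -0.54312404,  0.47798893],
       [ 0.72349202, -0.51450339,  0.46026684],
       [-0.00405506,  0.66355297,  0.74811832]])}
top {'fx': 576.9488587770235, 'fy': 576.9488587770235, 'cx': 314.68157600087636, 'cy': 239.83575886322865, 'xyz': array([ 0.34634136, -0.0116703 ,  1.53643019]), 'orientation': array([[-0.02591166,  0.98804959, -0.15194271],
       [-0.99963557, -0.02445878,  0.01142358],
       [ 0.00757073,  0.15218334,  0.98832328]])}
[ 0.27498233 -0.56058441  0.24666531] [[ 8.97923519e-01  4.40151217e-01 -5.10582014e-04]
 [ 4.40151367e-01 -8.97921668e-01  1.85829129e-03]
 [ 3.59466521e-04 -1.89333683e-03 -9.99998143e-01]]
```

View pics/top0.png

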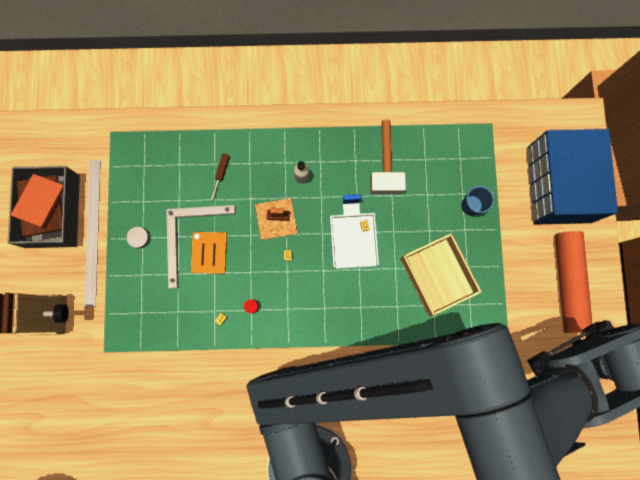

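View pics/scene0.png

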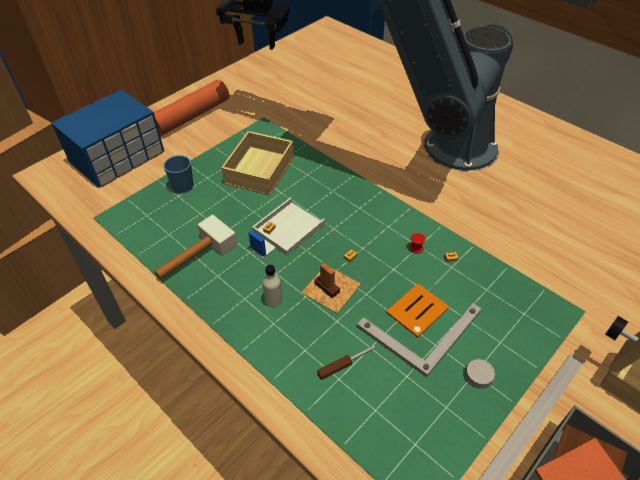

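The top view shows strays at (288,256) and (221,319), and the tray at (355,240) with its clasp at (365,226). The box is at (441,274), the slicker on its pad at (277,216), the template at (209,253) and the stop corner at (171,212). The scene view confirms there are only two strays.

```bash
cat >> h.py <<'E'
def blobs(n,im,lo,hi,z,roi,amin=15):
    hsv=cv2.cvtColor(im,cv2.COLOR_RGB2HSV);m=cv2.inRange(hsv,lo,hi);k=np.zeros_like(m);x0,y0,x1,y1=roi;k[y0:y1,x0:x1]=m[y0:y1,x0:x1]
    out=[]
    for c in cv2.findContours(k,cv2.RETR_EXTERNAL,cv2.CHAIN_APPROX_NONE)[0]:
        a=cv2.contourArea(c)
        if a<amin: continue
        p=c[:,0].astype(float);w=plane(n,p[:,0],p[:,1],z)[:,:2]
        r=cv2.minAreaRect((w*1000).astype(np.float32)); out.append((a,np.round(p.mean(0)),np.round(r[0],1),np.round(r[1],1),round(r[2],1),np.round(cv2.boxPoints(r)).astype(int).tolist()))
    return out
E
python3 - <<'E'
from h import *
D=np.load('/tmp/top.npz');im,d=D['im'],D['d'];hsv=cv2.cvtColor(im,cv2.COLOR_RGB2HSV)
for n,u,v in[('clasp',288,256),('clasp',221,319),('clasp',365,226),('tray',350,250),('tmpl',200,245),('bar',172,250),('handle',352,198),('handleside',351,209),('boxrim',460,237),('pad',265,205),('slk',278,212),('foot',287,218),('boxfloor',440,275)]:
    print(n,hsv[v,u],np.round(cloud('top',d)[v,u],4))
R=(105,120,510,355)
for nm,lo,hi,z,roi in[('clasp',(20,120,150),(32,255,255),.016,(105,240,320,355)),('trayclasp',(18,90,120),(34,255,255),.02,(340,215,380,240)),('tmpl',(8,180,150),(19,255,255),.011,(185,225,235,280)),('handle',(100,150,60),(125,255,255),.065,(330,185,375,205)),('tray',(0,0,170),(180,40,255),.02,(325,200,385,275)),('pad',(5,60,100),(20,200,255),.007,(250,190,305,245)),('slk',(0,100,20),(14,255,130),.078,(260,200,295,225)),('stop',(0,0,90),(180,50,255),.017,(160,195,240,292))]:
    for b in blobs('top',im,lo,hi,z,roi,8):print(nm,*b)
E
```

```text
clasp [ 23 172 228] [0.5377 0.0425 0.0221]
clasp [ 23 176 212] [0.3773 0.2206 0.0151]
clasp [ 21 181 226] [ 0.6127 -0.164   0.0248]
tray [ 38  12 239] [ 0.5518 -0.1232  0.0056]
tmpl [ 17 212 235] [0.5751 0.2776 0.0071]
bar [ 16  43 227] [0.5621 0.3499 0.0167]
handle [108 196 203] [ 0.6807 -0.129   0.0645]
handleside [ 39  11 240] [ 0.6606 -0.1287  0.0209]
boxrim [ 67 115 140] [ 0.579  -0.4193  0.0107]
pad [ 16 161 228] [0.6795 0.1023 0.0099]
slk [ 12 184 187] [0.6441 0.0637 0.0844]
foot [  9 187 112] [0.6406 0.0433 0.019 ]
boxfloor [ 25 108 237] [ 0.4783 -0.3596  0.0101]
clasp 107.0 [163. 352.] [295.  367.5] [175.2   9.5] 89.9 [[290, 280], [300, 280], [300, 455], [290, 455]]
clasp 115.0 [303. 351.] [291.    9.8] [85.4 17.8] 88.5 [[281, -33], [299, -33], [301, 52], [283, 53]]
clasp 69.0 [220. 319.] [378.4 223.5] [20.  27.7] 52.3 [[361, 224], [383, 207], [395, 223], [374, 240]]
clasp 65.5 [287. 255.] [541.2  44. ] [18.6 26.8] 88.9 [[528, 35], [554, 34], [555, 53], [528, 54]]
trayclasp 59.5 [364. 225.] [ 615.2 -163.2] [27.8 18.9] 11.7 [[600, -157], [604, -175], [631, -170], [627, -151]]
tmpl 1231.0 [207. 251.] [554.6 254.9] [ 89.  109.1] 87.0 [[498, 213], [607, 208], [611, 296], [502, 302]]
handle 73.5 [352. 197.] [ 682. -129.] [42.  13.4] 88.6 [[675, -150], [688, -150], [689, -108], [676, -108]]
tray 2477.0 [354. 237.] [ 590.6 -132.8] [171.3 121.3] 2.3 [[503, -76], [507, -197], [679, -190], [674, -69]]
pad 1251.5 [276. 219.] [642.4  74. ] [99.1 99.3] 8.7 [[586, 116], [601, 17], [699, 32], [684, 131]]
slk 152.5 [278. 215.] [637.1  64.4] [57.2 24.6] 85.5 [[623, 37], [647, 35], [652, 92], [627, 94]]
stop 8.0 [196. 236.] [599.4 285.2] [8.3 8. ] 0.3 [[595, 289], [595, 281], [604, 281], [603, 289]]
stop 1054.5 [186. 233.] [571.1 272.5] [213.4 182.7] 2.2 [[461, 360], [468, 177], [681, 185], [674, 368]]
stop 8.5 [212. 197.] [702.1 243.1] [ 6.  15.4] 71.9 [[694, 243], [709, 238], [710, 244], [696, 248]]
```

Run:
```python
import cv2
a=cv2.imread('pics/top0.png')[185:330,160:305];b=cv2.imread('pics/top0.png')[185:330,320:490]
cv2.imwrite('pics/c1.png',cv2.resize(cv2.hconcat([a,b]),None,fx=2.5,fy=2.5,interpolation=cv2.INTER_CUBIC))
```

```text
(no output)
```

View pics/c1.png

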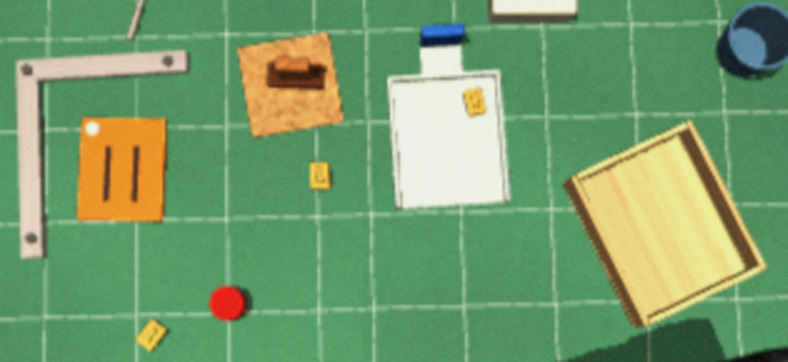

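Crop: the stop's inner corner is at far-left, the template's dot corner faces it, and the slicker is roughly central on the pad. The tray handle is on the far side, and the box is yawed. Next I measure the box, glue and slicker from depth.

Run:
```python
from h import *
C={}
for n in('top','scene'):
    D=np.load(f'/tmp/{n}.npz');C[n]=cloud(n,D['d']);C[n][D['d']==0]=np.nan
def rect(n,nm,x0,x1,y0,y1,z0,z1):
    P=C[n];m=(P[...,0]>x0)&(P[...,0]<x1)&(P[...,1]>y0)&(P[...,1]<y1)&(P[...,2]>z0)&(P[...,2]<z1)
    p=P[m]
    if len(p)<3: print(nm,n,len(p));return
    r=cv2.minAreaRect((p[:,:2]*1000).astype(np.float32));print(nm,n,len(p),np.round(r[0]),np.round(r[1]),round(r[2],1),np.round(cv2.boxPoints(r)).astype(int).tolist(),np.round(np.nanmedian(p,0),3))
for n in C:
    rect(n,'boxrim',.35,.62,-.5,-.22,.055,.075)
    rect(n,'glue',.65,.8,-.05,.1,.03,.135)
    rect(n,'mallet',.6,.8,-.3,-.16,.04,.06)
    rect(n,'slkhandle',.6,.68,.03,.1,.045,.09)
    rect(n,'slkfoot',.6,.68,.02,.11,.018,.032)
    rect(n,'spool',.36,.5,.1,.19,.03,.045)
    rect(n,'pot',.5,.7,-.55,-.4,.06,.09)
    rect(n,'tab',.66,.72,-.17,-.09,.055,.075)
    rect(n,'clA',.35,.41,.19,.26,.01,.03)
    rect(n,'clB',.52,.57,.02,.07,.01,.03)
    rect(n,'barsx',.45,.70,.16,.40,.0125,.02)
```

```text
boxrim top 630 [ 478. -352.] [170. 142.] 23.9 [[372, -322], [429, -452], [585, -383], [527, -253]] [ 0.477 -0.356  0.063]
glue top 281 [707.  35.] [ 39. 157.] 58.0 [[630, 60], [763, -23], [783, 10], [650, 93]] [0.748 0.005 0.083]
mallet top 690 [ 750. -228.] [91. 97.] 87.9 [[700, -272], [797, -276], [801, -185], [704, -181]] [ 0.728 -0.227  0.053]
slkhandle top 105 [651.  68.] [34. 15.] 86.0 [[642, 51], [657, 50], [659, 84], [645, 85]] [0.647 0.067 0.08 ]
slkfoot top 124 [633.  69.] [57. 59.] 88.5 [[602, 41], [662, 40], [663, 96], [604, 98]] [0.644 0.063 0.026]
spool top 139 [409. 142.] [32. 34.] 88.4 [[392, 127], [426, 126], [427, 158], [393, 159]] [0.41  0.142 0.04 ]
pot top 299 [ 607. -429.] [ 71. 204.] 65.1 [[499, -418], [684, -504], [714, -440], [529, -354]] [ 0.664 -0.457  0.078]
tab top 88 [ 685. -129.] [14. 43.] 2.4 [[677, -108], [679, -151], [693, -150], [691, -107]] [ 0.684 -0.129  0.065]
clA top 92 [381. 224.] [46. 56.] 10.0 [[353, 247], [363, 192], [408, 200], [398, 255]] [0.38  0.223 0.017]
clB top 88 [542.  39.] [36. 46.] 84.1 [[517, 24], [563, 19], [567, 54], [521, 59]
[... 693 characters left out ...]
] [0.659 0.084 0.025]
spool scene 133 [411. 145.] [33. 35.] 82.6 [[392, 131], [427, 126], [431, 159], [396, 163]] [0.411 0.145 0.04 ]
pot scene 391 [ 600. -448.] [ 76. 203.] 83.3 [[495, -474], [697, -497], [705, -422], [504, -398]] [ 0.664 -0.456  0.074]
tab scene 101 [ 687. -127.] [15. 48.] 2.5 [[679, -103], [681, -151], [695, -150], [693, -103]] [ 0.689 -0.125  0.064]
clA scene 102 [380. 224.] [29. 31.] 55.9 [[359, 221], [385, 204], [401, 228], [376, 245]] [0.383 0.228 0.016]
clB scene 93 [545.  47.] [34. 22.] 4.1 [[528, 57], [529, 35], [563, 37], [561, 59]] [0.547 0.049 0.016]
barsx scene 2086 [583. 275.] [232. 184.] 2.6 [[463, 361], [471, 178], [703, 189], [694, 372]] [0.606 0.303 0.016]
```

```bash
cat >> h.py <<'E'
def go(x,y,z,yawy):
    "tool shift (mm) and rz units to reach TCP x,y,z (mm) pointing down, tool y at yawy deg"
    s=read_state();R=np.array(s['tcp_rot']);p=np.array(s['position'])*1000
    a=np.deg2rad(yawy);yv=np.array([np.cos(a),np.sin(a),0]);zv=np.array([0,0,-1.]);T=np.stack([np.cross(yv,zv),yv,zv],1)
    rv=cv2.Rodrigues(R.T@T)[0].ravel()
    print('t',s['time_s'],'at',np.round(p,1),'yawy',round(np.degrees(np.arctan2(R[1,1],R[0,1])),1),'open',s['opening'],'move',np.round(R.T@(np.array([x,y,z])-p),1),'rot',np.round(np.degrees(rv)/6,2))
E
python3 -c "
from h import *
go(542,45,150,-90)"
```

```text
t 0.1 at [ 275.  -560.6  246.7] yawy -63.9 open 0.9984367644932263 move [ 506.3 -426.1   97.7] rot [-0.02  0.    4.35]
```

{"op": "apply_moves", "data": {"rows": [{"x": 506,"y": -426,"z": 50,"rz": 4.35,"claw": 110},{"x": 506,"y": -426,"z": 50,"rz": 4.35,"claw": 110},{"x": 506,"y": -426,"z": 50,"rz": 4.35,"claw": 110},{"x": 506,"y": -426,"z": 50,"rz": 4.35,"claw": 110},{"x": 506,"y": -426,"z": 50,"rz": 4.35,"claw": 110},{"x": 506,"y": -426,"z": 98,"rz": 4.35,"claw": 110},{"x": 506,"y": -426,"z": 98,"rz": 4.35,"claw": 110},{"x": 506,"y": -426,"z": 98,"rz": 4.35,"claw": 110},{"x": 506,"y": -426,"z": 98,"rz": 4.35,"claw": 110},{"x": 506,"y": -426,"z": 98,"rz": 4.35,"claw": 110}]}}

```text
validation failed for argument at $.ro...
```

```bash
python3 -c "
from h import *
im,d=shot('scene')
for z in(.016,):
  for b in blobs('scene',im,(18,120,120),(34,255,255),z,(330,230,480,275),8):print(*b)
go(542,45,31,-90)"
```

```text
59.5 [451. 255.] [379.1 226. ] [20.3 27. ] 55.4 [[362, 225], [384, 210], [396, 227], [374, 242]]
63.5 [350. 254.] [543.3  46.5] [28.2 18.9] 4.6 [[528, 55], [530, 36], [558, 38], [557, 57]]
t 0.15 at [ 275.  -560.7  246.8] yawy -63.9 open 0.9981730013826855 move [ 506.3 -425.9  216.7] rot [-0.02  0.    4.35]
```

{"op": "apply_moves", "data": {"rows": [{"x": 506,"y": -426,"z": 50,"rx": 0,"ry": 0,"rz": 4.35,"claw": 110}]}}

```text
time_s: 0.28
position: [0.2996, -0.5077, 0.2428]
tcp_rot: [[0.967, 0.256, 0.001], [0.256, -0.967, -0.005], [-0.0, 0.005, -1.0]]
force: [1.3, 0.9, -0.2]
opening: 0.949
grasp_force: 0.0
```

```bash
python3 -c "
from h import *
go(543,46,150,-89)"
```

```text
t 0.275 at [ 299.6 -507.7  242.8] yawy -75.2 open 0.9491010869463881 move [ 377.  -473.5   90.5] rot [ 0.05 -0.    2.3 ]
```

{"op": "apply_moves", "data": {"rows": [{"x": 377,"y": -473,"z": 90,"rx": 0,"ry": 0,"rz": 2.3,"claw": 110},{"x": 377,"y": -473,"z": 90,"rx": 0,"ry": 0,"rz": 2.3,"claw": 110},{"x": 377,"y": -473,"z": 90,"rx": 0,"ry": 0,"rz": 2.3,"claw": 110},{"x": 377,"y": -473,"z": 90,"rx": 0,"ry": 0,"rz": 2.3,"claw": 110},{"x": 377,"y": -473,"z": 90,"rx": 0,"ry": 0,"rz": 2.3,"claw": 110},{"x": 377,"y": -473,"z": 90,"rx": 0,"ry": 0,"rz": 2.3,"claw": 110},{"x": 377,"y": -473,"z": 90,"rx": 0,"ry": 0,"rz": 2.3,"claw": 110},{"x": 377,"y": -473,"z": 90,"rx": 0,"ry": 0,"rz": 2.3,"claw": 110},{"x": 377,"y": -473,"z": 90,"rx": 0,"ry": 0,"rz": 2.3,"claw": 110},{"x": 377,"y": -473,"z": 90,"rx": 0,"ry": 0,"rz": 2.3,"claw": 110}]}}

```text
time_s: 1.52
position: [0.5389, 0.0543, 0.1523]
tcp_rot: [[1.0, 0.029, -0.0], [0.029, -1.0, 0.0], [-0.0, -0.0, -1.0]]
force: [-0.0, 0.1, 0.2]
opening: 0.568
grasp_force: 0.0
```

```bash
python3 -c "
from h import *
im,d=shot('scene','s1.png')
for b in blobs('scene',im,(18,120,120),(34,255,255),.016,(330,230,480,275),8):print(*b)
go(543,46,31,-89)"
```

```text
60.5 [451. 255.] [378.9 226. ] [20.3 27.4] 52.5 [[362, 226], [384, 210], [396, 226], [374, 242]]
14.5 [350. 255.] [543.3  46.4] [17.  24.7] 89.7 [[531, 38], [556, 38], [556, 55], [531, 55]]
8.5 [350. 252.] [538.7  41.4] [13.2  5.7] 4.9 [[532, 44], [532, 38], [545, 39], [545, 45]]
t 1.575 at [540.7  58.7 151.8] yawy -88.2 open 0.5705803430375684 move [  1.6  13.2 120.8] rot [-0.03 -0.02  0.13]
```

View pics/s1.png

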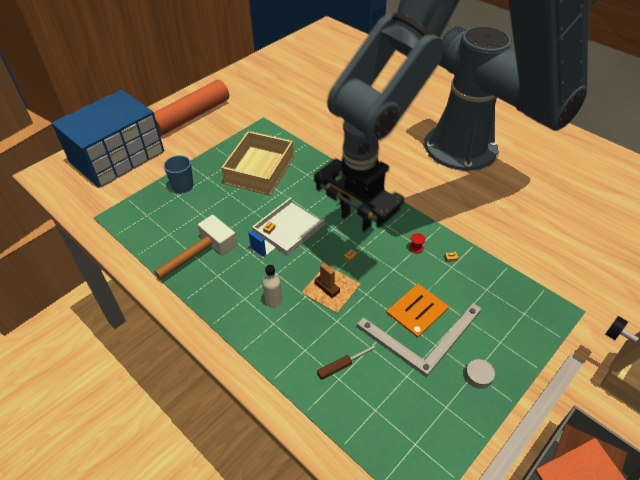

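The gripper is above the clasp at (350,255) and nothing has been displaced. I'll let it settle, then compute.

{"op": "apply_moves", "data": {"rows": [{"x": 0,"y": 0,"z": 0,"rx": 0,"ry": 0,"rz": 0,"claw": 120}]}}

```text
time_s: 1.7
position: [0.5383, 0.0534, 0.1523]
tcp_rot: [[1.0, 0.031, -0.001], [0.031, -1.0, -0.0], [-0.001, 0.0, -1.0]]
force: [0.1, -0.1, -0.6]
opening: 0.546
grasp_force: 0.0
```

```bash
python3 -c "
from h import *
go(543,46,31,-89)"
```

```text
t 1.7 at [538.3  53.4 152.3] yawy -88.2 open 0.5461587244602388 move [  4.6   7.5 121.3] rot [0.   0.01 0.13]
```

{"op": "apply_moves", "data": {"rows": [{"x": 5,"y": 8,"z": 60,"rx": 0,"ry": 0,"rz": 0,"claw": 140},{"x": 5,"y": 8,"z": 105,"rx": 0,"ry": 0,"rz": 0,"claw": 140},{"x": 5,"y": 8,"z": 121,"rx": 0,"ry": 0,"rz": 0,"claw": 140},{"x": 5,"y": 8,"z": 121,"rx": 0,"ry": 0,"rz": 0,"claw": 140},{"x": 5,"y": 8,"z": 121,"rx": 0,"ry": 0,"rz": 0,"claw": 255},{"x": 5,"y": 8,"z": 121,"rx": 0,"ry": 0,"rz": 0,"claw": 255},{"x": 5,"y": 8,"z": 121,"rx": 0,"ry": 0,"rz": 0,"claw": 255},{"x": 5,"y": 8,"z": 121,"rx": 0,"ry": 0,"rz": 0,"claw": 255}]}}

```text
time_s: 2.7
position: [0.5444, 0.044, 0.0331]
tcp_rot: [[1.0, 0.028, 0.002], [0.028, -1.0, -0.0], [0.002, 0.0, -1.0]]
force: [-1.4, -0.3, 7.2]
opening: 0.223
grasp_force: 30.0
```

```bash
python3 -c "
from h import *
go(555,-120,36,-89)"
```

```text
t 2.7 at [544.4  44.   33.1] yawy -88.4 open 0.22263270768879362 move [  6.  164.2  -2.8] rot [ 0.   -0.02  0.1 ]
```

{"op": "apply_moves", "data": {"rows": [{"x": 0,"y": 0,"z": -50,"rx": 0,"ry": 0,"rz": 0,"claw": 255},{"x": 15,"y": 60,"z": -60,"rx": 0,"ry": 0,"rz": 0,"claw": 255},{"x": 28,"y": 120,"z": -60,"rx": 0,"ry": 0,"rz": 0,"claw": 255},{"x": 28,"y": 166,"z": -60,"rx": 0,"ry": 0,"rz": 0,"claw": 255},{"x": 28,"y": 166,"z": -60,"rx": 0,"ry": 0,"rz": 0,"claw": 255},{"x": 28,"y": 166,"z": -25,"rx": 0,"ry": 0,"rz": 0,"claw": 255},{"x": 28,"y": 166,"z": -8,"rx": 0,"ry": 0,"rz": 0,"claw": 255},{"x": 28,"y": 166,"z": -6,"rx": 0,"ry": 0,"rz": 0,"claw": 255},{"x": 28,"y": 166,"z": -6,"rx": 0,"ry": 0,"rz": 0,"claw": 255}]}}

```text
time_s: 3.82
position: [0.5763, -0.1205, 0.0381]
tcp_rot: [[1.0, 0.028, -0.0], [0.028, -1.0, 0.0], [0.0, -0.0, -1.0]]
force: [0.5, 0.5, -0.5]
opening: 0.224
grasp_force: 30.0
```

```bash
python3 -c "
from h import *
go(575,-120,40,-89)"
```

```text
t 3.825 at [ 576.3 -120.5   38.1] yawy -88.4 open 0.22414223741080475 move [-1.3 -0.5 -1.9] rot [-0.  -0.   0.1]
```

{"op": "apply_moves", "data": {"rows": [{"x": 0,"y": 0,"z": 1,"rx": 0,"ry": 0,"rz": 0,"claw": 140},{"x": 0,"y": 0,"z": 1,"rx": 0,"ry": 0,"rz": 0,"claw": 140},{"x": 0,"y": 0,"z": 1,"rx": 0,"ry": 0,"rz": 0,"claw": 140},{"x": 0,"y": 0,"z": -50,"rx": 0,"ry": 0,"rz": 0,"claw": 140},{"x": 0,"y": 0,"z": -90,"rx": 0,"ry": 0,"rz": 0,"claw": 120}]}}

```text
time_s: 4.45
position: [0.5762, -0.1213, 0.1289]
tcp_rot: [[1.0, 0.027, -0.0], [0.027, -1.0, 0.0], [-0.0, -0.0, -1.0]]
force: [0.2, -0.8, -0.1]
opening: 0.495
grasp_force: 0.0
```

```bash
python3 -c "
from h import *
go(379,225,110,-126)"
```

```text
t 4.45 at [ 576.2 -121.3  128.9] yawy -88.4 open 0.4954688676044004 move [-187.7 -351.5   18.9] rot [-0.    0.    6.26]
```

{"op": "apply_moves", "data": {"rows": [{"x": -188,"y": -352,"z": 0,"rx": 0,"ry": 0,"rz": 6.26,"claw": 120},{"x": -188,"y": -352,"z": 0,"rx": 0,"ry": 0,"rz": 6.26,"claw": 120},{"x": -188,"y": -352,"z": 0,"rx": 0,"ry": 0,"rz": 6.26,"claw": 120},{"x": -188,"y": -352,"z": 0,"rx": 0,"ry": 0,"rz": 6.26,"claw": 120},{"x": -188,"y": -352,"z": 19,"rx": 0,"ry": 0,"rz": 6.26,"claw": 120},{"x": -188,"y": -352,"z": 19,"rx": 0,"ry": 0,"rz": 6.26,"claw": 120},{"x": -188,"y": -352,"z": 19,"rx": 0,"ry": 0,"rz": 6.26,"claw": 120},{"x": -188,"y": -352,"z": 19,"rx": 0,"ry": 0,"rz": 6.26,"claw": 120},{"x": -188,"y": -352,"z": 19,"rx": 0,"ry": 0,"rz": 6.26,"claw": 120},{"x": -188,"y": -352,"z": 19,"rx": 0,"ry": 0,"rz": 6.26,"claw": 120}]}}

```text
time_s: 5.7
position: [0.3797, 0.2247, 0.1091]
tcp_rot: [[0.808, -0.589, 0.001], [-0.589, -0.808, 0.0], [0.001, -0.001, -1.0]]
force: [-0.5, 0.5, 1.1]
opening: 0.528
grasp_force: 0.0
```

```bash
python3 -c "
from h import *
im,d=shot('scene','s2.png')
for b in blobs('scene',im,(18,120,120),(34,255,255),.016,(330,230,480,275),8):print(*b)
for b in blobs('scene',im,(18,120,120),(34,255,255),.020,(250,205,330,255),8):print('tray',*b)
for b in blobs('scene',im,(8,180,130),(19,255,255),.011,(380,280,455,340),100):print('tm',*b)
go(379,225,31,-126)"
```

```text
tray 48.0 [292. 226.] [ 575.5 -118.5] [26.7 18.9] 2.0 [[562, -110], [563, -128], [589, -127], [589, -109]]
tray 49.0 [269. 226.] [ 617.8 -160.8] [26.2 18.9] 10.0 [[603, -154], [607, -172], [632, -168], [629, -149]]
tm 1600.0 [417. 309.] [555.4 257.9] [ 89.6 110. ] 87.6 [[499, 216], [608, 211], [612, 300], [502, 305]]
t 5.75 at [379.6 224.7 109. ] yawy -126.1 open 0.5271143067664156 move [-0.7  0.2 78. ] rot [-0.01 -0.01 -0.02]
```

{"op": "apply_moves", "data": {"rows": [{"x": 0,"y": 0,"z": 50,"rx": 0,"ry": 0,"rz": 0,"claw": 130},{"x": 0,"y": 0,"z": 77,"rx": 0,"ry": 0,"rz": 0,"claw": 130},{"x": 0,"y": 0,"z": 77,"rx": 0,"ry": 0,"rz": 0,"claw": 130},{"x": 0,"y": 0,"z": 77,"rx": 0,"ry": 0,"rz": 0,"claw": 255},{"x": 0,"y": 0,"z": 77,"rx": 0,"ry": 0,"rz": 0,"claw": 255},{"x": 0,"y": 0,"z": 77,"rx": 0,"ry": 0,"rz": 0,"claw": 255},{"x": 0,"y": 0,"z": 77,"rx": 0,"ry": 0,"rz": 0,"claw": 255},{"x": 0,"y": 0,"z": 30,"rx": 0,"ry": 0,"rz": 0,"claw": 255},{"x": 0,"y": 0,"z": 0,"rx": 0,"ry": 0,"rz": 0,"claw": 255},{"x": 0,"y": 0,"z": 0,"rx": 0,"ry": 0,"rz": 0,"claw": 255}]}}

```text
time_s: 7.0
position: [0.3798, 0.2261, 0.1107]
tcp_rot: [[0.809, -0.587, 0.005], [-0.587, -0.809, 0.001], [0.003, -0.004, -1.0]]
force: [0.7, -0.4, 0.2]
opening: 0.224
grasp_force: 30.0
```

```bash
python3 -c "
from h import *
go(532,-136,109,-89)"
```

```text
t 7.0 at [379.8 226.1 110.7] yawy -126.0 open 0.22395674623902787 move [335.9 203.6   1.9] rot [-0.03 -0.04 -6.16]
```

Grasped (opening 19.5 mm). Carry it to the tray.

{"op": "apply_moves", "data": {"rows": [{"x": 336,"y": 204,"z": 0,"rx": 0,"ry": 0,"rz": -6.16,"claw": 255},{"x": 336,"y": 204,"z": 0,"rx": 0,"ry": 0,"rz": -6.16,"claw": 255},{"x": 336,"y": 204,"z": 0,"rx": 0,"ry": 0,"rz": -6.16,"claw": 255},{"x": 336,"y": 204,"z": 0,"rx": 0,"ry": 0,"rz": -6.16,"claw": 255},{"x": 336,"y": 204,"z": 0,"rx": 0,"ry": 0,"rz": -6.16,"claw": 255},{"x": 336,"y": 204,"z": 0,"rx": 0,"ry": 0,"rz": -6.16,"claw": 255},{"x": 336,"y": 204,"z": 0,"rx": 0,"ry": 0,"rz": -6.16,"claw": 255},{"x": 336,"y": 204,"z": 0,"rx": 0,"ry": 0,"rz": -6.16,"claw": 255},{"x": 336,"y": 204,"z": 0,"rx": 0,"ry": 0,"rz": -6.16,"claw": 255}]}}

```text
time_s: 8.12
position: [0.5289, -0.1361, 0.1075]
tcp_rot: [[1.0, 0.016, -0.004], [0.016, -1.0, 0.002], [-0.004, -0.002, -1.0]]
force: [0.1, 0.8, -0.8]
opening: 0.224
grasp_force: 30.0
```

```bash
python3 -c "
from h import *
go(532,-136,37.5,-89)"
```

```text
t 8.125 at [ 528.9 -136.1  107.5] yawy -89.1 open 0.22394938920311658 move [ 3.3  0.1 70. ] rot [-0.02  0.03 -0.01]
```

{"op": "apply_moves", "data": {"rows": [{"x": 3,"y": 0,"z": 45,"rx": 0,"ry": 0,"rz": 0,"claw": 255},{"x": 3,"y": 0,"z": 66,"rx": 0,"ry": 0,"rz": 0,"claw": 255},{"x": 3,"y": 0,"z": 70,"rx": 0,"ry": 0,"rz": 0,"claw": 255},{"x": 3,"y": 0,"z": 70,"rx": 0,"ry": 0,"rz": 0,"claw": 255},{"x": 3,"y": 0,"z": 70,"rx": 0,"ry": 0,"rz": 0,"claw": 140},{"x": 3,"y": 0,"z": 70,"rx": 0,"ry": 0,"rz": 0,"claw": 140},{"x": 3,"y": 0,"z": 70,"rx": 0,"ry": 0,"rz": 0,"claw": 140},{"x": 3,"y": 0,"z": 20,"rx": 0,"ry": 0,"rz": 0,"claw": 140},{"x": 3,"y": 0,"z": -20,"rx": 0,"ry": 0,"rz": 0,"claw": 130},{"x": 3,"y": 0,"z": -20,"rx": 0,"ry": 0,"rz": 0,"claw": 130}]}}

```text
time_s: 9.38
position: [0.5357, -0.138, 0.1321]
tcp_rot: [[1.0, 0.017, 0.007], [0.017, -1.0, -0.003], [0.007, 0.003, -1.0]]
force: [-0.1, -0.2, -0.0]
opening: 0.483
grasp_force: 0.0
```

```bash
python3 -c "
from h import *
im,d=shot('scene')
for b in blobs('scene',im,(18,120,120),(34,255,255),.020,(230,190,480,275),8):print('cl',*b)
go(684,-128,125,2.3)"
```

```text
cl 51.0 [269. 226.] [ 617.1 -161. ] [27.6 18.9] 10.0 [[602, -154], [605, -173], [632, -168], [629, -149]]
cl 27.0 [292. 226.] [ 576.  -118.7] [20.  25.9] 89.0 [[563, -128], [589, -129], [589, -109], [563, -108]]
cl 9.5 [300. 215.] [ 534.2 -134.5] [15.  25.8] 87.0 [[521, -141], [547, -143], [547, -128], [522, -126]]
cl 283.0 [461. 216.] [253.2 179.3] [109.4  38.3] 89.5 [[234, 125], [272, 124], [273, 234], [235, 234]]
t 9.425 at [ 534.4 -137.3  130.4] yawy -89.0 open 0.48338268484484204 move [149.7  -6.8   5.8] rot [ 4.000e-02 -1.000e-02 -1.522e+01]
```

{"op": "apply_moves", "data": {"rows": [{"x": 151,"y": -7,"z": 0,"rx": 0,"ry": 0,"rz": -15.2,"claw": 100},{"x": 151,"y": -7,"z": 0,"rx": 0,"ry": 0,"rz": -15.2,"claw": 100},{"x": 151,"y": -7,"z": 0,"rx": 0,"ry": 0,"rz": -15.2,"claw": 100},{"x": 151,"y": -7,"z": 0,"rx": 0,"ry": 0,"rz": -15.2,"claw": 100},{"x": 151,"y": -7,"z": 0,"rx": 0,"ry": 0,"rz": -15.2,"claw": 100},{"x": 151,"y": -7,"z": 0,"rx": 0,"ry": 0,"rz": -15.2,"claw": 100},{"x": 151,"y": -7,"z": 0,"rx": 0,"ry": 0,"rz": -15.2,"claw": 120},{"x": 151,"y": -7,"z": 0,"rx": 0,"ry": 0,"rz": -15.2,"claw": 120},{"x": 151,"y": -7,"z": 0,"rx": 0,"ry": 0,"rz": -15.2,"claw": 120},{"x": 151,"y": -7,"z": 0,"rx": 0,"ry": 0,"rz": -15.2,"claw": 120}]}}

```text
time_s: 10.68
position: [0.6833, -0.1271, 0.1268]
tcp_rot: [[-0.037, 0.999, -0.003], [0.999, 0.037, 0.001], [0.001, -0.003, -1.0]]
force: [0.2, -0.7, -0.5]
opening: 0.53
grasp_force: 0.0
```

```bash
python3 -c "
from h import *
go(685,-128,55,2.3)"
```

```text
t 10.675 at [ 683.3 -127.1  126.8] yawy 2.1 open 0.5297883271199116 move [-1.1  1.9 71.8] rot [-0.03 -0.01 -0.03]
```

{"op": "apply_moves", "data": {"rows": [{"x": -1,"y": 2,"z": 45,"rx": 0,"ry": 0,"rz": 0,"claw": 130},{"x": -1,"y": 2,"z": 72,"rx": 0,"ry": 0,"rz": 0,"claw": 130},{"x": -1,"y": 2,"z": 72,"rx": 0,"ry": 0,"rz": 0,"claw": 130},{"x": -1,"y": 2,"z": 72,"rx": 0,"ry": 0,"rz": 0,"claw": 255},{"x": -1,"y": 2,"z": 72,"rx": 0,"ry": 0,"rz": 0,"claw": 255},{"x": -1,"y": 2,"z": 72,"rx": 0,"ry": 0,"rz": 0,"claw": 255},{"x": -1,"y": 2,"z": 72,"rx": 0,"ry": 0,"rz": 0,"claw": 255},{"x": -1,"y": 2,"z": 72,"rx": 0,"ry": 0,"rz": 0,"claw": 255}]}}

```text
time_s: 11.68
position: [0.6862, -0.1284, 0.0577]
tcp_rot: [[-0.038, 0.999, -0.0], [0.999, 0.038, -0.0], [-0.0, -0.0, -1.0]]
force: [-2.1, 0.6, 5.5]
opening: 0.138
grasp_force: 30.0
```

```bash
python3 -c "
from h import *
go(685,-128,200,2.3)"
```

```text
t 11.675 at [ 686.2 -128.4   57.7] yawy 2.2 open 0.13819568835196094 move [   0.4   -1.3 -142.3] rot [-0.    0.   -0.02]
```

{"op": "apply_moves", "data": {"rows": [{"x": 0,"y": 0,"z": -10,"rx": 0,"ry": 0,"rz": 0,"claw": 255},{"x": 0,"y": 0,"z": -30,"rx": 0,"ry": 0,"rz": 0,"claw": 255},{"x": 0,"y": 0,"z": -60,"rx": 0,"ry": 0,"rz": 0,"claw": 255},{"x": 0,"y": 0,"z": -90,"rx": 0,"ry": 0,"rz": 0,"claw": 255},{"x": 0,"y": 0,"z": -120,"rx": 0,"ry": 0,"rz": 0,"claw": 255},{"x": 0,"y": 0,"z": -145,"rx": 0,"ry": 0,"rz": 0,"claw": 255},{"x": 0,"y": 0,"z": -160,"rx": 0,"ry": 0,"rz": 0,"claw": 255},{"x": 0,"y": 0,"z": -160,"rx": 0,"ry": 0,"rz": 0,"claw": 255}]}}

```text
time_s: 12.68
position: [0.6873, -0.1285, 0.2186]
tcp_rot: [[-0.038, 0.999, 0.003], [0.999, 0.038, -0.001], [-0.001, 0.003, -1.0]]
force: [0.7, -0.6, -2.2]
opening: 0.137
grasp_force: 30.0
```

```bash
python3 -c "
from h import *
shot('scene','s3.png')
go(436,-262,235,114)
print(np.round(read_state()['joint_positions'],1))
go(560,-190,235,60)"
```

```text
t 12.725 at [ 686.4 -128.2  217.1] yawy 2.2 open 0.1359254733871571 move [-124.2 -255.3  -18. ] rot [ 0.000e+00  1.000e-02 -1.864e+01]
[-19.7  37.8  72.2   0.   69.9 -21.9]
t 12.725 at [ 686.4 -128.2  217.1] yawy 2.2 open 0.1359254733871571 move [ -57.  -128.7  -18. ] rot [ 0.    0.   -9.64]
```

View pics/s3.png

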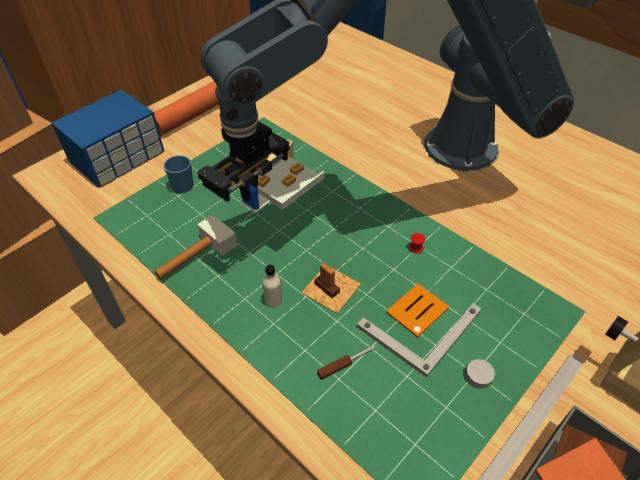

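The tray is level in the gripper with three clasps on it, around (285,175). I'll swing it over the box.

```bash
python3 -c "
from h import *
go(459,-244,235,100)"
```

```text
t 12.725 at [ 686.4 -128.2  217.1] yawy 2.2 open 0.1359254733871571 move [-107.1 -231.6  -18. ] rot [  0.    0.  -16.3]
```

{"op": "apply_moves", "data": {"rows": [{"x": -4,"y": -8,"z": -1,"rx": 0,"ry": 0,"rz": -0.5,"claw": 255},{"x": -10,"y": -22,"z": -4,"rx": 0,"ry": 0,"rz": -1.5,"claw": 255},{"x": -20,"y": -43,"z": -8,"rx": 0,"ry": 0,"rz": -3,"claw": 255},{"x": -30,"y": -64,"z": -12,"rx": 0,"ry": 0,"rz": -4.5,"claw": 255},{"x": -40,"y": -85,"z": -16,"rx": 0,"ry": 0,"rz": -6,"claw": 255},{"x": -50,"y": -106,"z": -18,"rx": 0,"ry": 0,"rz": -7.5,"claw": 255},{"x": -60,"y": -128,"z": -18,"rx": 0,"ry": 0,"rz": -9,"claw": 255},{"x": -70,"y": -149,"z": -18,"rx": 0,"ry": 0,"rz": -10.4,"claw": 255},{"x": -76,"y": -164,"z": -18,"rx": 0,"ry": 0,"rz": -11.4,"claw": 255},{"x": -80,"y": -172,"z": -18,"rx": 0,"ry": 0,"rz": -12,"claw": 255}]}}

```text
time_s: 13.98
position: [0.5157, -0.2142, 0.2332]
tcp_rot: [[-0.962, 0.272, -0.004], [0.272, 0.962, 0.003], [0.005, 0.002, -1.0]]
force: [-0.8, 0.8, -2.5]
opening: 0.136
grasp_force: 30.0
```

```bash
python3 -c "
from h import *
go(459,-244,240,100);print(np.round(read_state()['joint_positions'],1))"
```

```text
t 13.975 at [ 515.7 -214.2  233.2] yawy 74.2 open 0.1361139612446469 move [ 46.5 -44.1  -6.6] rot [ 0.03 -0.04 -4.29]
[ -34.    26.2   92.5    0.    61.6 -108.3]
```

{"op": "apply_moves", "data": {"rows": [{"x": 5,"y": -5,"z": -2,"rx": 0,"ry": 0,"rz": -0.5,"claw": 255},{"x": 15,"y": -15,"z": -7,"rx": 0,"ry": 0,"rz": -1.5,"claw": 255},{"x": 30,"y": -29,"z": -7,"rx": 0,"ry": 0,"rz": -2.9,"claw": 255},{"x": 42,"y": -40,"z": -7,"rx": 0,"ry": 0,"rz": -3.9,"claw": 255},{"x": 46,"y": -44,"z": -7,"rx": 0,"ry": 0,"rz": -4.3,"claw": 255},{"x": 46,"y": -44,"z": -7,"rx": 0,"ry": 0,"rz": -4.3,"claw": 255},{"x": 46,"y": -44,"z": -7,"rx": 0,"ry": 0,"rz": -4.3,"claw": 255}]}}

```text
time_s: 14.85
position: [0.4611, -0.244, 0.2411]
tcp_rot: [[-0.985, -0.173, -0.001], [-0.173, 0.985, 0.001], [0.001, 0.002, -1.0]]
force: [0.1, 0.4, -3.3]
opening: 0.133
grasp_force: 30.0
```

```bash
python3 -c "
from h import *
im,d=shot('scene','s4.png')
go(459,-244,258,100);print(np.round(read_state()['joint_positions'],1))"
```

```text
t 14.9 at [ 461.3 -244.1  241.3] yawy 100.0 open 0.13244521332603482 move [  2.3   0.5 -16.7] rot [ 0.01 -0.01 -0.01]
[ -40.2   22.8   97.1    0.    60.1 -140.1]
```

View pics/s4.png

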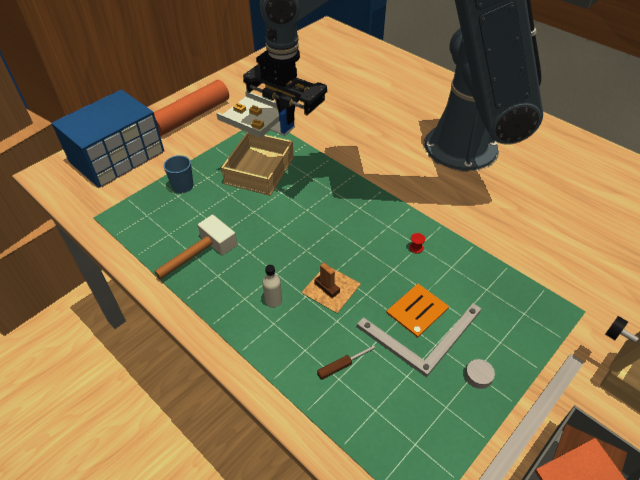

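{"op": "apply_moves", "data": {"rows": [{"x": 2,"y": 2,"z": -8,"rx": -1,"ry": 0,"rz": 0,"claw": 255},{"x": 2,"y": 4,"z": -17,"rx": -2.5,"ry": 0,"rz": 0,"claw": 255},{"x": 2,"y": 5,"z": -17,"rx": -4.2,"ry": 0,"rz": 0,"claw": 255},{"x": 2,"y": 5,"z": -17,"rx": -5.9,"ry": 0,"rz": 0,"claw": 255},{"x": 2,"y": 5,"z": -17,"rx": -7.6,"ry": 0,"rz": 0,"claw": 255},{"x": 2,"y": 5,"z": -17,"rx": -8.8,"ry": 0,"rz": 0,"claw": 255},{"x": 2,"y": 5,"z": -17,"rx": -8.8,"ry": 0,"rz": 0,"claw": 255},{"x": 2,"y": 5,"z": -17,"rx": -8.8,"ry": 0,"rz": 0,"claw": 255},{"x": 2,"y": 5,"z": -17,"rx": -8.8,"ry": 0,"rz": 0,"claw": 255}]}}

```text
time_s: 16.02
position: [0.4588, -0.2394, 0.2598]
tcp_rot: [[-0.985, -0.106, -0.138], [-0.174, 0.598, 0.783], [-0.001, 0.795, -0.607]]
force: [-0.1, -0.6, -2.7]
opening: 0.134
grasp_force: 30.0
```

```bash
python3 -c "
from h import *
a,_=shot('scene');b,_=shot('top')
cv2.imwrite('pics/s5.png',cv2.cvtColor(np.hstack([cv2.resize(a[60:260,150:420],(540,400)),cv2.resize(b[170:370,390:520],(260,400))]),cv2.COLOR_RGB2BGR))
print(np.round(read_state()['joint_positions'],1))"
```

```text
[ -52.1   40.5   78.8   23.1  108.4 -154.6]
```

View pics/s5.png

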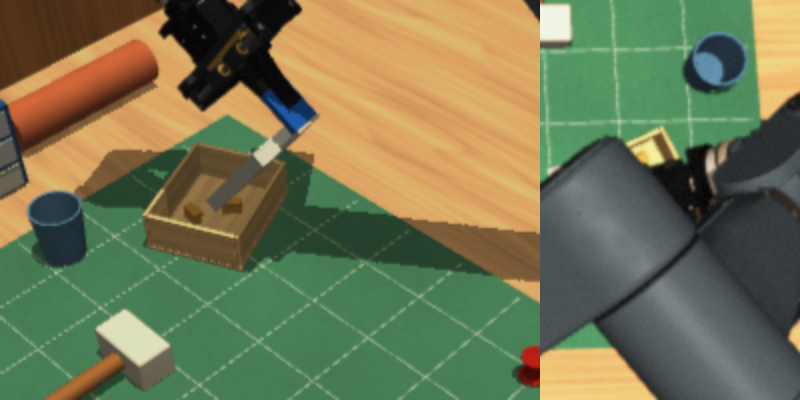

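Two clasps are visible in the box, at (193,212) and (232,205) in the crop, with none seen on the tray. I'll tip a little further in case the third is hanging on.

{"op": "apply_moves", "data": {"rows": [{"x": 0,"y": 8,"z": -6,"rx": -0.7,"ry": 0,"rz": 0,"claw": 255},{"x": 0,"y": 8,"z": -6,"rx": -1.3,"ry": 0,"rz": 0,"claw": 255},{"x": 0,"y": 8,"z": -6,"rx": -1.3,"ry": 0,"rz": 0,"claw": 255},{"x": 0,"y": 18,"z": -14,"rx": -1.3,"ry": 0,"rz": 0,"claw": 255},{"x": 0,"y": 24,"z": -18,"rx": -1.3,"ry": 0,"rz": 0,"claw": 255},{"x": 0,"y": 24,"z": -18,"rx": -1.3,"ry": 0,"rz": 0,"claw": 255}]}}

```text
time_s: 16.88
position: [0.4587, -0.2398, 0.2901]
tcp_rot: [[-0.985, -0.087, -0.15], [-0.173, 0.486, 0.857], [-0.001, 0.87, -0.493]]
force: [0.4, 0.8, -3.2]
opening: 0.134
grasp_force: 30.0
```

```bash
python3 -c "
from h import *
a,_=shot('scene')
cv2.imwrite('pics/s6.png',cv2.cvtColor(cv2.resize(a[110:210,200:320],(720,600),interpolation=cv2.INTER_CUBIC),cv2.COLOR_RGB2BGR))
s=read_state();print(np.round(s['joint_positions'],1),s['force'],s['position'])"
```

```text
[ -53.    41.9   76.1   26.4  117.  -153.3] [ 0.37244051  0.49656821 -1.33938013] [ 0.45860904 -0.23971041  0.28957197]
```

View pics/s6.png

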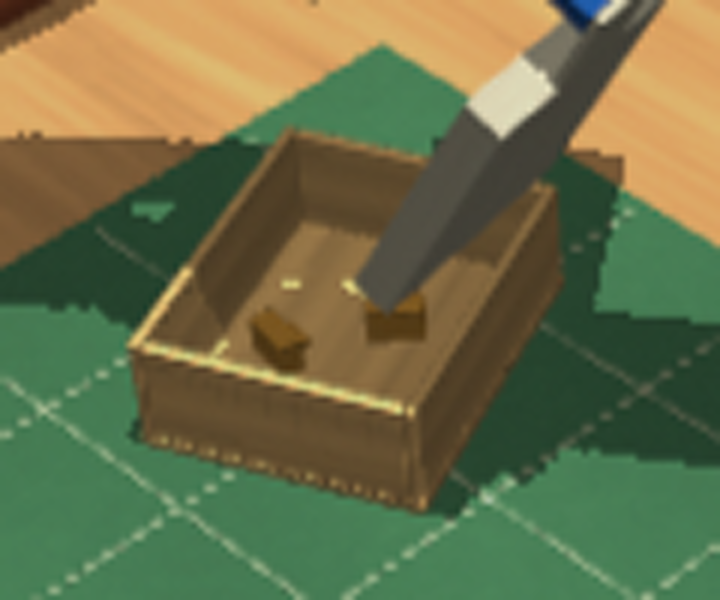

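{"op": "apply_moves", "data": {"rows": [{"x": 0,"y": 26,"z": -15,"rx": 0,"ry": 0,"rz": 0,"claw": 255},{"x": 0,"y": 61,"z": -35,"rx": 0,"ry": 0,"rz": 0,"claw": 255},{"x": 0,"y": 61,"z": -35,"rx": 0,"ry": 0,"rz": 0,"claw": 255},{"x": 0,"y": 61,"z": -35,"rx": 0,"ry": 0,"rz": 0,"claw": 255}]}}

```text
time_s: 17.42
position: [0.4584, -0.24, 0.3584]
tcp_rot: [[-0.985, -0.084, -0.151], [-0.173, 0.484, 0.858], [0.001, 0.871, -0.491]]
force: [-0.0, -0.6, -2.4]
opening: 0.134
grasp_force: 30.0
```

```bash
python3 -c "
from h import *
a,_=shot('scene')
cv2.imwrite('pics/s7.png',cv2.cvtColor(cv2.resize(a[110:210,200:320],(480,400),interpolation=cv2.INTER_CUBIC),cv2.COLOR_RGB2BGR))
s=read_state();print(np.round(s['joint_positions'],1),s['force'],s['position'])"
```

```text
[ -53.    37.6   73.    28.4  123.7 -149.2] [ 0.01710077  0.21033746 -1.37694634] [ 0.458293   -0.23992884  0.35805141]
```

View pics/s7.png

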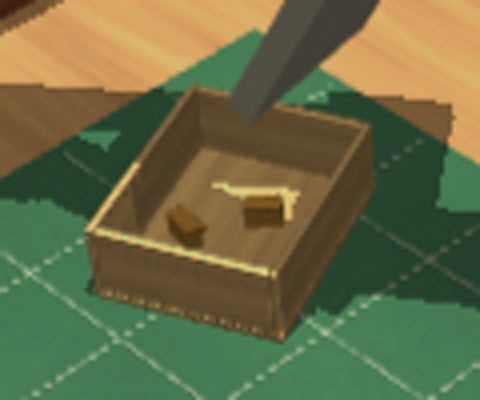

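{"op": "apply_moves", "data": {"rows": [{"x": 0,"y": 0,"z": 0,"rx": 1.7,"ry": 0,"rz": 0,"claw": 255},{"x": 0,"y": 0,"z": 0,"rx": 3.4,"ry": 0,"rz": 0,"claw": 255},{"x": 0,"y": 0,"z": 0,"rx": 5.1,"ry": 0,"rz": 0,"claw": 255},{"x": 0,"y": 0,"z": 0,"rx": 6.8,"ry": 0,"rz": 0,"claw": 255},{"x": 0,"y": 0,"z": 0,"rx": 8.5,"ry": 0,"rz": 0,"claw": 255},{"x": 0,"y": 0,"z": 0,"rx": 10.1,"ry": 0,"rz": 0,"claw": 255},{"x": 0,"y": 0,"z": 0,"rx": 10.1,"ry": 0,"rz": 0,"claw": 255},{"x": 0,"y": 0,"z": 0,"rx": 10.1,"ry": 0,"rz": 0,"claw": 255}]}}

```text
time_s: 18.48
position: [0.4584, -0.2402, 0.3581]
tcp_rot: [[-0.985, -0.173, -0.002], [-0.173, 0.985, 0.004], [0.002, 0.004, -1.0]]
force: [0.5, -0.2, -2.2]
opening: 0.133
grasp_force: 30.0
```

```bash
python3 -c "
from h import *
a,_=shot('scene');b,_=shot('top')
cv2.imwrite('pics/s8.png',cv2.cvtColor(np.hstack([cv2.resize(a[0:220,180:360],(490,600),interpolation=cv2.INTER_CUBIC),cv2.resize(b[220:330,390:490],(300,330))[:, :].repeat(1,0) if 0 else cv2.resize(b[220:420,390:490],(300,600))]),cv2.COLOR_RGB2BGR))
go(530,-214,300,74)
go(685,-128,300,2.3);print(np.round(read_state()['joint_positions'],1))"
```

```text
t 18.575 at [ 458.7 -241.3  358.2] yawy 99.9 open 0.1355736444020524 move [-75.   14.4  58.1] rot [ 0.02 -0.02  4.32]
t 18.575 at [ 458.7 -241.3  358.2] yawy 99.9 open 0.1355736444020524 move [-242.5   72.5   58.1] rot [ 1.000e-02 -3.000e-02  1.627e+01]
[ -40.1   15.1   88.5    0.    76.5 -140. ]
```

View pics/s8.png

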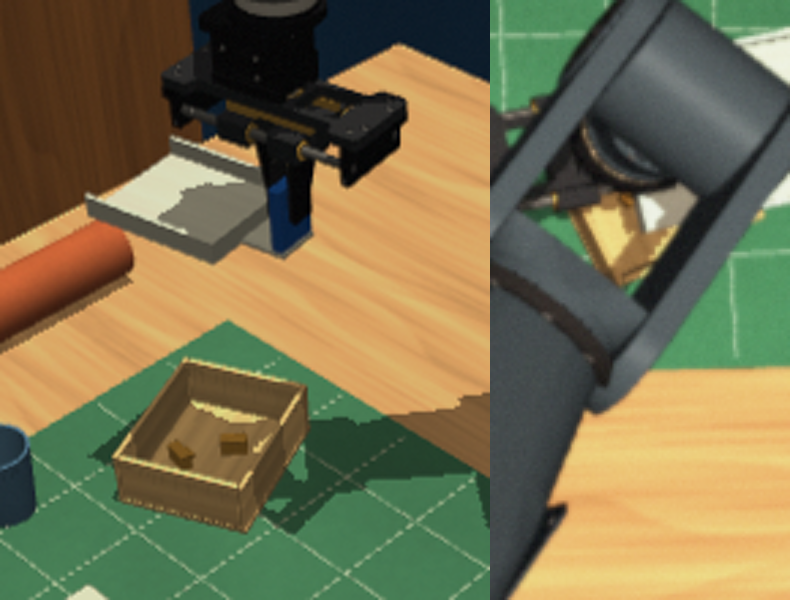

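The tray is empty and level. The box at (210,440) shows two clasps, and the third must be behind its near wall. I'll check that from the top once the arm is clear. Returning the tray now.

{"op": "apply_moves", "data": {"rows": [{"x": -24,"y": 7,"z": 6,"rx": 0,"ry": 0,"rz": 1.65,"claw": 255},{"x": -48,"y": 14,"z": 12,"rx": 0,"ry": 0,"rz": 3.3,"claw": 255},{"x": -73,"y": 21,"z": 17,"rx": 0,"ry": 0,"rz": 4.9,"claw": 255},{"x": -97,"y": 29,"z": 23,"rx": 0,"ry": 0,"rz": 6.5,"claw": 255},{"x": -121,"y": 36,"z": 29,"rx": 0,"ry": 0,"rz": 8.2,"claw": 255},{"x": -146,"y": 43,"z": 35,"rx": 0,"ry": 0,"rz": 9.8,"claw": 255},{"x": -170,"y": 51,"z": 41,"rx": 0,"ry": 0,"rz": 11.4,"claw": 255},{"x": -194,"y": 58,"z": 46,"rx": 0,"ry": 0,"rz": 13,"claw": 255},{"x": -218,"y": 65,"z": 52,"rx": 0,"ry": 0,"rz": 14.7,"claw": 255},{"x": -240,"y": 72,"z": 58,"rx": 0,"ry": 0,"rz": 16.2,"claw": 255}]}}

```text
time_s: 19.82
position: [0.6837, -0.129, 0.2995]
tcp_rot: [[-0.041, 0.999, -0.001], [0.999, 0.041, 0.001], [0.001, -0.001, -1.0]]
force: [0.6, -0.5, -1.3]
opening: 0.134
grasp_force: 30.0
```

{"op": "apply_moves", "data": {"rows": [{"x": 0,"y": 0,"z": 0,"rx": 0,"ry": 0,"rz": 0,"claw": 255},{"x": 0,"y": 0,"z": 0,"rx": 0,"ry": 0,"rz": 0,"claw": 255}]}}

```text
time_s: 20.08
position: [0.6822, -0.129, 0.3002]
tcp_rot: [[-0.049, 0.999, -0.002], [0.999, 0.049, 0.0], [0.0, -0.002, -1.0]]
force: [-0.1, 0.8, -2.0]
opening: 0.135
grasp_force: 30.0
```

```bash
python3 -c "
from h import *
im,d=shot('top','t1.png')
go(686,-128,58,2.3)"
```

```text
t 20.125 at [ 682.1 -128.9  300.7] yawy 2.8 open 0.1310829588468499 move [  0.7   4.2 242.7] rot [-0.01 -0.    0.08]
```

View pics/t1.png

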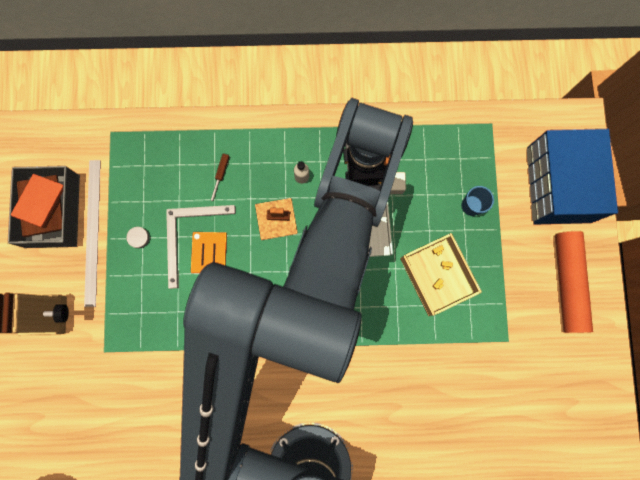

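All three clasps are in the box, at (437,250), (447,266) and (438,284). Lowering the tray.

{"op": "apply_moves", "data": {"rows": [{"x": 1,"y": 4,"z": 50,"rx": 0,"ry": 0,"rz": 0,"claw": 255},{"x": 1,"y": 4,"z": 105,"rx": 0,"ry": 0,"rz": 0,"claw": 255},{"x": 1,"y": 4,"z": 160,"rx": 0,"ry": 0,"rz": 0,"claw": 255},{"x": 1,"y": 4,"z": 205,"rx": 0,"ry": 0,"rz": 0,"claw": 255},{"x": 1,"y": 4,"z": 228,"rx": 0,"ry": 0,"rz": 0,"claw": 255},{"x": 1,"y": 4,"z": 238,"rx": 0,"ry": 0,"rz": 0,"claw": 255},{"x": 1,"y": 4,"z": 243,"rx": 0,"ry": 0,"rz": 0,"claw": 255},{"x": 1,"y": 4,"z": 244,"rx": 0,"ry": 0,"rz": 0,"claw": 255},{"x": 1,"y": 4,"z": 244,"rx": 0,"ry": 0,"rz": 0,"claw": 255}]}}

```text
time_s: 21.25
position: [0.6872, -0.1269, 0.0585]
tcp_rot: [[-0.049, 0.999, 0.002], [0.999, 0.049, -0.001], [-0.001, 0.002, -1.0]]
force: [-0.2, 0.2, -1.1]
opening: 0.135
grasp_force: 30.0
```

{"op": "apply_moves", "data": {"rows": [{"x": 0,"y": 0,"z": 0,"rx": 0,"ry": 0,"rz": 0,"claw": 130},{"x": 0,"y": 0,"z": 0,"rx": 0,"ry": 0,"rz": 0,"claw": 130},{"x": 0,"y": 0,"z": 0,"rx": 0,"ry": 0,"rz": 0,"claw": 130},{"x": 0,"y": 0,"z": 0,"rx": 0,"ry": 0,"rz": 0,"claw": 130},{"x": 0,"y": 0,"z": 0,"rx": 0,"ry": 0,"rz": 0,"claw": 130},{"x": 0,"y": 0,"z": -45,"rx": 0,"ry": 0,"rz": 0,"claw": 130},{"x": 0,"y": 0,"z": -100,"rx": 0,"ry": 0,"rz": 0,"claw": 130},{"x": 0,"y": 0,"z": -130,"rx": 0,"ry": 0,"rz": 0,"claw": 130},{"x": 0,"y": 0,"z": -130,"rx": 0,"ry": 0,"rz": 0,"claw": 130},{"x": 0,"y": 0,"z": -130,"rx": 0,"ry": 0,"rz": 0,"claw": 130}]}}

```text
time_s: 22.5
position: [0.6855, -0.1263, 0.1858]
tcp_rot: [[-0.048, 0.999, -0.002], [0.999, 0.048, 0.001], [0.001, -0.002, -1.0]]
force: [-0.2, 0.4, -0.2]
opening: 0.493
grasp_force: 0.0
```

```bash
python3 -c "
from h import *
im,d=shot('scene','s9.png');P=cloud('scene',d)
for nm,u,v in(('floorpts',290,225),('floor2',300,215),('floor3',270,225),('floor4',285,212)): print(nm,np.round(P[v,u],4))
for b in blobs('scene',im,(8,180,130),(19,255,255),.011,(380,280,455,340),100):print('tm',*b)
m=(P[...,0]>.6)&(P[...,0]<.7)&(P[...,1]>.02)&(P[...,1]<.11)&(P[...,2]>.065)&(P[...,2]<.09)&(d>0)
r=cv2.minAreaRect((P[m][:,:2]*1000).astype(np.float32));print('slk',m.sum(),r)
go(652,76,190,-3.7)"
```

```text
floorpts [ 0.57   -0.1333  0.0069]
floor2 [ 0.5278 -0.1394  0.0076]
floor3 [ 0.6037 -0.1721  0.0045]
floor4 [ 0.5486 -0.1736  0.0101]
tm 1601.5 [418. 309.] [555.5 258.2] [ 90.2 110.2] 87.6 [[499, 215], [609, 211], [613, 301], [502, 306]]
slk 138 ((652.6220703125, 71.99140167236328), (15.454383850097656, 35.32429122924805), 0.5019019842147827)
t 22.55 at [ 685.2 -126.2  185.1] yawy 2.8 open 0.49153768710236423 move [203.6 -23.4  -4.5] rot [-0.04 -0.01  1.08]
```

View pics/s9.png

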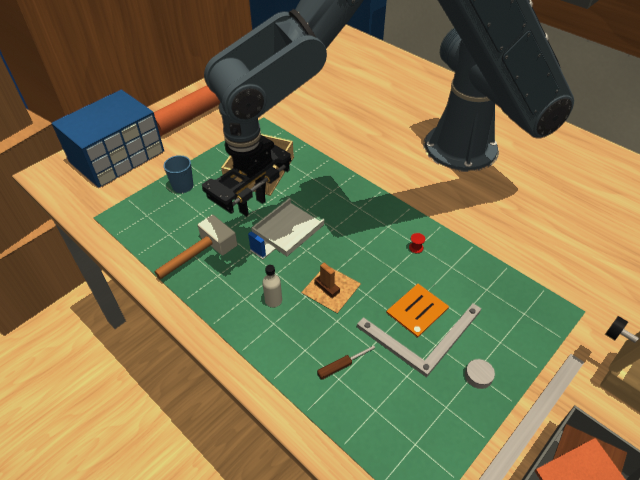

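The tray is flat on the mat (floor points z≈0.007) and empty; the template at (417,309) hasn't moved, and the slicker stands at (327,285). Fetching the slicker.

{"op": "apply_moves", "data": {"rows": [{"x": 60,"y": -6,"z": 0,"rx": 0,"ry": 0,"rz": 0.3,"claw": 130},{"x": 120,"y": -13,"z": 0,"rx": 0,"ry": 0,"rz": 0.6,"claw": 130},{"x": 180,"y": -20,"z": 0,"rx": 0,"ry": 0,"rz": 1,"claw": 130},{"x": 203,"y": -23,"z": 0,"rx": 0,"ry": 0,"rz": 1.1,"claw": 130},{"x": 203,"y": -23,"z": 0,"rx": 0,"ry": 0,"rz": 1.1,"claw": 130},{"x": 203,"y": -23,"z": 0,"rx": 0,"ry": 0,"rz": 1.1,"claw": 130}]}}

```text
time_s: 23.3
position: [0.6536, 0.074, 0.186]
tcp_rot: [[0.067, 0.998, -0.002], [0.998, -0.067, -0.001], [-0.001, -0.002, -1.0]]
force: [-0.5, -0.6, -0.7]
opening: 0.486
grasp_force: 0.0
```

```bash
python3 -c "
from h import *
go(652,75,81,-3.7)"
```

```text
t 23.3 at [653.6  74.  186. ] yawy -3.8 open 0.4860157773269592 move [  1.   -1.5 105. ] rot [-0.02  0.01 -0.02]
```

{"op": "apply_moves", "data": {"rows": [{"x": 1,"y": -1,"z": 55,"rx": 0,"ry": 0,"rz": 0,"claw": 130},{"x": 1,"y": -1,"z": 90,"rx": 0,"ry": 0,"rz": 0,"claw": 130},{"x": 1,"y": -1,"z": 104,"rx": 0,"ry": 0,"rz": 0,"claw": 130},{"x": 1,"y": -1,"z": 104,"rx": 0,"ry": 0,"rz": 0,"claw": 130},{"x": 1,"y": -1,"z": 104,"rx": 0,"ry": 0,"rz": 0,"claw": 255},{"x": 1,"y": -1,"z": 104,"rx": 0,"ry": 0,"rz": 0,"claw": 255},{"x": 1,"y": -1,"z": 104,"rx": 0,"ry": 0,"rz": 0,"claw": 255},{"x": 1,"y": -1,"z": 104,"rx": 0,"ry": 0,"rz": 0,"claw": 255},{"x": 1,"y": -1,"z": 104,"rx": 0,"ry": 0,"rz": 0,"claw": 255}]}}

```text
time_s: 24.42
position: [0.6529, 0.0761, 0.0837]
tcp_rot: [[0.067, 0.998, 0.001], [0.998, -0.067, -0.0], [-0.0, 0.001, -1.0]]
force: [-0.4, 0.2, 3.3]
opening: 0.159
grasp_force: 30.0
```

```bash
python3 -c "
from h import *
go(600,140,150,-50)"
```

```text
t 24.425 at [652.9  76.1  83.7] yawy -3.8 open 0.15871693668214115 move [ 60.2 -57.  -66.3] rot [ 0.  -0.   7.7]
```

```bash
python3 -c "
from h import *
go(560,165,150,-87.8)"
```

```text
t 24.425 at [652.9  76.1  83.7] yawy -3.8 open 0.15871693668214115 move [ 82.5 -98.6 -66.3] rot [ 0. -0. 14.]
```

{"op": "apply_moves", "data": {"rows": [{"x": 0,"y": 0,"z": -30,"rx": 0,"ry": 0,"rz": 0,"claw": 255},{"x": 0,"y": 0,"z": -66,"rx": 0,"ry": 0,"rz": 0.5,"claw": 255},{"x": 10,"y": -15,"z": -66,"rx": 0,"ry": 0,"rz": 2,"claw": 255},{"x": 25,"y": -35,"z": -66,"rx": 0,"ry": 0,"rz": 3.7,"claw": 255},{"x": 40,"y": -50,"z": -66,"rx": 0,"ry": 0,"rz": 5.4,"claw": 255},{"x": 55,"y": -65,"z": -66,"rx": 0,"ry": 0,"rz": 7.1,"claw": 255},{"x": 65,"y": -80,"z": -66,"rx": 0,"ry": 0,"rz": 8.8,"claw": 255},{"x": 75,"y": -90,"z": -66,"rx": 0,"ry": 0,"rz": 10.5,"claw": 255},{"x": 82,"y": -98,"z": -66,"rx": 0,"ry": 0,"rz": 12.2,"claw": 255},{"x": 82,"y": -98,"z": -66,"rx": 0,"ry": 0,"rz": 14,"claw": 255}]}}

```text
time_s: 25.68
position: [0.5592, 0.1652, 0.1488]
tcp_rot: [[0.999, 0.034, -0.002], [0.034, -0.999, 0.0], [-0.002, -0.0, -1.0]]
force: [0.4, 0.5, -0.9]
opening: 0.16
grasp_force: 30.0
```

{"op": "apply_moves", "data": {"rows": [{"x": 0,"y": 0,"z": 0,"rx": 0,"ry": 0,"rz": 0,"claw": 255},{"x": 0,"y": 0,"z": 0,"rx": 0,"ry": 0,"rz": 0,"claw": 255}]}}

```text
time_s: 25.92
position: [0.5604, 0.1644, 0.149]
tcp_rot: [[0.999, 0.041, -0.0], [0.041, -0.999, -0.0], [-0.0, -0.0, -1.0]]
force: [0.2, 0.9, -1.8]
opening: 0.157
grasp_force: 30.0
```

```bash
python3 -c "
from h import *
im,d=shot('scene')
for b in blobs('scene',im,(8,180,130),(19,255,255),.011,(330,250,520,380),100):print('tm',*b)
go(560,175,81,-87.8)"
```

```text
tm 1599.0 [417. 309.] [555.5 257.9] [ 89.6 110.2] 87.6 [[499, 215], [609, 211], [612, 300], [502, 305]]
t 25.975 at [560.5 164.3 149. ] yawy -87.7 open 0.16456546125208207 move [ -0.  -10.7  68. ] rot [0.   0.   0.02]
```

{"op": "apply_moves", "data": {"rows": [{"x": 0,"y": -8,"z": 40,"rx": 0,"ry": 0,"rz": 0,"claw": 255},{"x": 0,"y": -10,"z": 62,"rx": 0,"ry": 0,"rz": 0,"claw": 255},{"x": 0,"y": -14,"z": 68,"rx": 0,"ry": 0,"rz": 0,"claw": 255},{"x": 0,"y": -24,"z": 68,"rx": 0,"ry": 0,"rz": 0,"claw": 255},{"x": 0,"y": -32,"z": 68,"rx": 0,"ry": 0,"rz": 0,"claw": 255},{"x": 0,"y": -40,"z": 68,"rx": 0,"ry": 0,"rz": 0,"claw": 255},{"x": 0,"y": -48,"z": 68,"rx": 0,"ry": 0,"rz": 0,"claw": 255},{"x": 0,"y": -56,"z": 68,"rx": 0,"ry": 0,"rz": 0,"claw": 255},{"x": 0,"y": -63,"z": 68,"rx": 0,"ry": 0,"rz": 0,"claw": 255},{"x": 0,"y": -68,"z": 68,"rx": 0,"ry": 0,"rz": 0,"claw": 255}]}}

```text
time_s: 27.22
position: [0.5577, 0.2329, 0.0811]
tcp_rot: [[0.999, 0.039, -0.0], [0.039, -0.999, -0.0], [-0.0, 0.0, -1.0]]
force: [-0.6, -2.0, -0.1]
opening: 0.16
grasp_force: 30.0
```

```bash
python3 -c "
from h import *
im,d=shot('scene','s10.png')
for b in blobs('scene',im,(8,180,130),(19,255,255),.011,(330,250,520,380),100):print('tm',*b)
s=read_state();print(s['force']);go(560,242,81,-87.8)"
```

```text
tm 1614.0 [432. 316.] [549.5 292.1] [110.1  89.8] 2.2 [[493, 335], [496, 245], [606, 249], [603, 339]]
[-0.02530827  0.81381299 -1.14081372]
t 27.275 at [557.6 233.4  81.1] yawy -87.7 open 0.16046120282471737 move [ 2.7 -8.5  0.1] rot [-0.    0.    0.01]
```

View pics/s10.png

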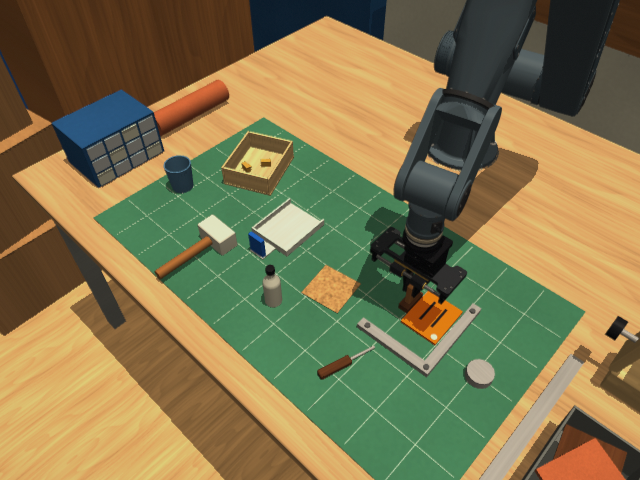

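The template now sits parallel to the stop at (433,317), with a gap of a few mm to the x-bar. I keep pushing.

{"op": "apply_moves", "data": {"rows": [{"x": 0,"y": -3,"z": 0,"rx": 0,"ry": 0,"rz": 0,"claw": 255},{"x": 0,"y": -5,"z": 0,"rx": 0,"ry": 0,"rz": 0,"claw": 255},{"x": 0,"y": -7,"z": 0,"rx": 0,"ry": 0,"rz": 0,"claw": 255},{"x": 0,"y": -8,"z": 0,"rx": 0,"ry": 0,"rz": 0,"claw": 255},{"x": 0,"y": -8,"z": 0,"rx": 0,"ry": 0,"rz": 0,"claw": 255}]}}

```text
time_s: 27.9
position: [0.5575, 0.2391, 0.0812]
tcp_rot: [[0.999, 0.04, -0.0], [0.04, -0.999, -0.002], [-0.001, 0.002, -1.0]]
force: [0.7, -5.1, -0.2]
opening: 0.157
grasp_force: 30.0
```

```bash
cat >> h.py <<'E'
def chk():
    im,d=shot('scene');hsv=cv2.cvtColor(im,cv2.COLOR_RGB2HSV)
    for b in blobs('scene',im,(8,180,130),(19,255,255),.011,(330,250,520,380),100):print('tm',*b)
    for i in range(4): 
        f=read_state()['force'];
    print('F',np.round(f,1));return im
E
python3 -c "
from h import *
im=chk();cv2.imwrite('pics/s11.png',cv2.cvtColor(cv2.resize(im[270:390,340:500],(800,600),interpolation=cv2.INTER_CUBIC),cv2.COLOR_RGB2BGR))
go(560,242,81,-87.8)"
```

```text
tm 1566.0 [434. 317.] [549.5 296.5] [110.   87.6] 2.2 [[493, 338], [496, 251], [606, 255], [603, 342]]
F [ 0.5 -4.9 -0.2]
t 27.95 at [557.5 239.1  81.2] yawy -87.7 open 0.16226000975831897 move [ 2.6 -2.8  0.2] rot [0.02 0.01 0.01]
```

View pics/s11.png

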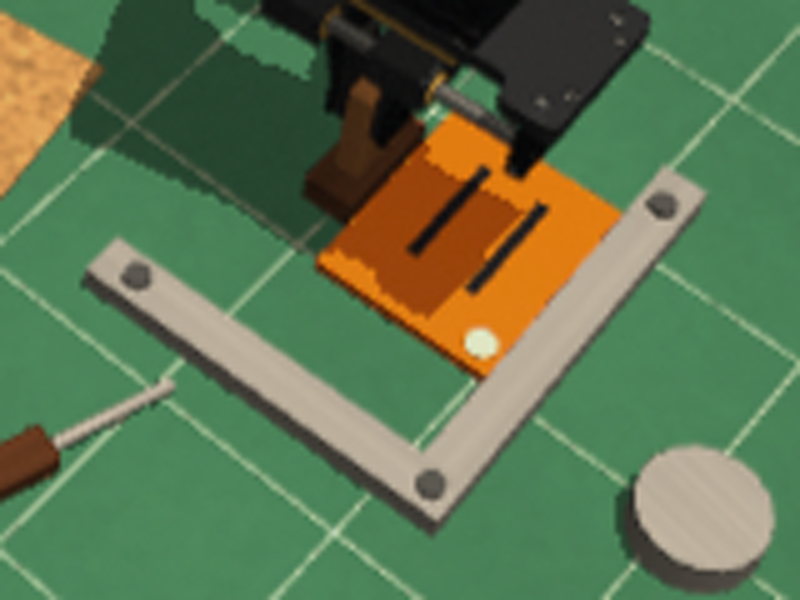

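Contact at 5 N: the template is flush along the x-bar. I'll back off and go round to its -x side.

{"op": "apply_moves", "data": {"rows": [{"x": 0,"y": 20,"z": 0,"rx": 0,"ry": 0,"rz": 0,"claw": 255},{"x": 0,"y": 45,"z": 0,"rx": 0,"ry": 0,"rz": 0,"claw": 255},{"x": 0,"y": 50,"z": -40,"rx": 0,"ry": 0,"rz": 0,"claw": 255},{"x": 0,"y": 50,"z": -75,"rx": 0,"ry": 0,"rz": 0,"claw": 255},{"x": 0,"y": 50,"z": -75,"rx": 0,"ry": 0,"rz": 0,"claw": 255}]}}

```text
time_s: 28.58
position: [0.5617, 0.19, 0.1591]
tcp_rot: [[0.999, 0.038, 0.007], [0.038, -0.999, 0.002], [0.007, -0.001, -1.0]]
force: [-0.1, -0.1, -1.0]
opening: 0.162
grasp_force: 30.0
```

```bash
python3 -c "
from h import *
chk();go(452,295,155,2.3)"
```

```text
tm 1618.5 [433. 318.] [549.4 296.6] [110.2  87.5] 2.2 [[493, 338], [496, 251], [606, 255], [603, 342]]
F [-0.3 -0.3 -1. ]
t 28.625 at [560.2 189.9 157.3] yawy -87.8 open 0.158060305335116 move [-104.1 -109.1    2.1] rot [  0.02  -0.03 -15.02]
```

{"op": "apply_moves", "data": {"rows": [{"x": -25,"y": -5,"z": 0,"rx": 0,"ry": 0,"rz": -1.5,"claw": 255},{"x": -50,"y": -15,"z": 0,"rx": 0,"ry": 0,"rz": -3.2,"claw": 255},{"x": -75,"y": -30,"z": 0,"rx": 0,"ry": 0,"rz": -4.9,"claw": 255},{"x": -95,"y": -50,"z": 0,"rx": 0,"ry": 0,"rz": -6.6,"claw": 255},{"x": -104,"y": -70,"z": 0,"rx": 0,"ry": 0,"rz": -8.3,"claw": 255},{"x": -104,"y": -90,"z": 0,"rx": 0,"ry": 0,"rz": -10,"claw": 255},{"x": -104,"y": -109,"z": 0,"rx": 0,"ry": 0,"rz": -11.7,"claw": 255},{"x": -104,"y": -109,"z": 0,"rx": 0,"ry": 0,"rz": -13.4,"claw": 255},{"x": -104,"y": -109,"z": 0,"rx": 0,"ry": 0,"rz": -15,"claw": 255},{"x": -104,"y": -109,"z": 0,"rx": 0,"ry": 0,"rz": -15,"claw": 255}]}}

```text
time_s: 29.88
position: [0.4502, 0.2949, 0.1547]
tcp_rot: [[-0.037, 0.999, -0.003], [0.999, 0.037, -0.001], [-0.001, -0.003, -1.0]]
force: [0.1, -0.1, -2.0]
opening: 0.156
grasp_force: 30.0
```

```bash
python3 -c "
from h import *
chk();go(454,294,81,2.3);go(528,297,81,2.3)"
```

```text
tm 1614.5 [433. 318.] [549.4 296.5] [110.2  87.6] 2.2 [[493, 338], [496, 251], [606, 255], [603, 342]]
F [ 0.2 -0.5 -1.7]
t 29.925 at [450.4 294.9 155. ] yawy 2.1 open 0.15606006520792945 move [-1.   3.8 74. ] rot [-0.02  0.01 -0.04]
t 29.925 at [450.4 294.9 155. ] yawy 2.1 open 0.15606006520792945 move [-0.6 77.8 73.8] rot [-0.02  0.01 -0.04]
```

{"op": "apply_moves", "data": {"rows": [{"x": 0,"y": 0,"z": 45,"rx": 0,"ry": 0,"rz": 0,"claw": 255},{"x": 0,"y": 3,"z": 68,"rx": 0,"ry": 0,"rz": 0,"claw": 255},{"x": 0,"y": 10,"z": 74,"rx": 0,"ry": 0,"rz": 0,"claw": 255},{"x": 0,"y": 20,"z": 74,"rx": 0,"ry": 0,"rz": 0,"claw": 255},{"x": 0,"y": 29,"z": 74,"rx": 0,"ry": 0,"rz": 0,"claw": 255},{"x": 0,"y": 38,"z": 74,"rx": 0,"ry": 0,"rz": 0,"claw": 255},{"x": 0,"y": 47,"z": 74,"rx": 0,"ry": 0,"rz": 0,"claw": 255},{"x": 0,"y": 56,"z": 74,"rx": 0,"ry": 0,"rz": 0,"claw": 255},{"x": 0,"y": 65,"z": 74,"rx": 0,"ry": 0,"rz": 0,"claw": 255},{"x": 0,"y": 70,"z": 74,"rx": 0,"ry": 0,"rz": 0,"claw": 255}]}}

```text
time_s: 31.18
position: [0.522, 0.2981, 0.0822]
tcp_rot: [[-0.039, 0.999, 0.0], [0.999, 0.039, 0.0], [0.0, 0.0, -1.0]]
force: [-0.4, -0.1, -1.1]
opening: 0.162
grasp_force: 30.0
```

```bash
python3 -c "
from h import *
chk();go(528,297,81,2.3)"
```

```text
tm 1700.0 [423. 330.] [590.3 298.2] [110.1  87.5] 2.3 [[534, 340], [537, 252], [647, 257], [644, 344]]
F [-0.6  0.1 -1.3]
t 31.225 at [522.6 298.1  82.2] yawy 2.2 open 0.1548674985264876 move [-1.3  5.3  1.2] rot [ 0.01 -0.   -0.01]
```

{"op": "apply_moves", "data": {"rows": [{"x": 0,"y": 3,"z": 0,"rx": 0,"ry": 0,"rz": 0,"claw": 255},{"x": 0,"y": 5,"z": 0,"rx": 0,"ry": 0,"rz": 0,"claw": 255},{"x": 0,"y": 7,"z": 0,"rx": 0,"ry": 0,"rz": 0,"claw": 255},{"x": 0,"y": 9,"z": 0,"rx": 0,"ry": 0,"rz": 0,"claw": 255},{"x": 0,"y": 9,"z": 0,"rx": 0,"ry": 0,"rz": 0,"claw": 255}]}}

```text
time_s: 31.85
position: [0.5305, 0.2984, 0.0822]
tcp_rot: [[-0.039, 0.999, 0.001], [0.999, 0.039, 0.0], [0.0, 0.001, -1.0]]
force: [-0.6, -0.7, -0.9]
opening: 0.16
grasp_force: 30.0
```

```bash
python3 -c "
from h import *
im=chk();cv2.imwrite('pics/s12.png',cv2.cvtColor(cv2.resize(im[280:390,350:490],(763,600),interpolation=cv2.INTER_CUBIC),cv2.COLOR_RGB2BGR))
go(528,297,81,2.3)"
```

```text
tm 1653.5 [422. 332.] [597.1 298.4] [106.2  87.4] 2.5 [[542, 340], [546, 252], [652, 257], [648, 344]]
F [ 0.   0.3 -0.9]
t 31.9 at [530.5 298.4  82.3] yawy 2.2 open 0.15135018234735106 move [-1.3 -2.6  1.3] rot [ 0.01 -0.   -0.01]
```

View pics/s12.png

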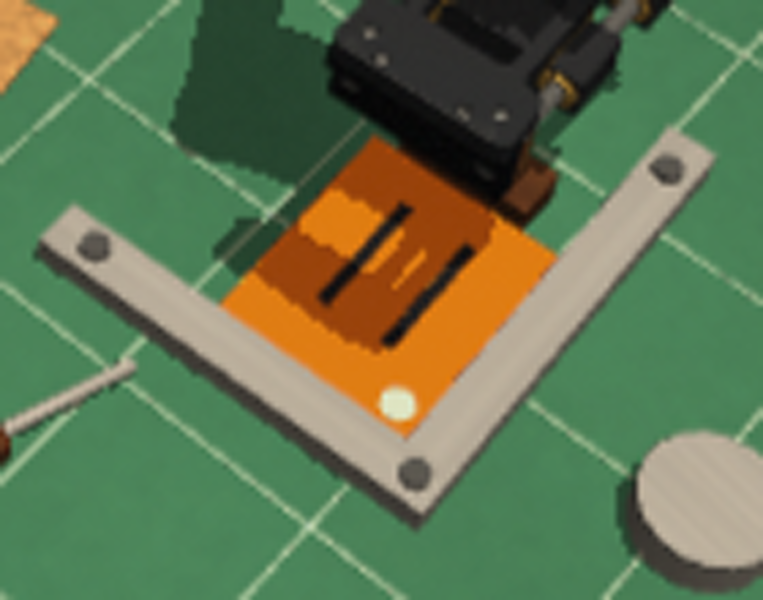

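Nearly seated, but there's no contact force yet, so I push a few mm more.

{"op": "apply_moves", "data": {"rows": [{"x": 0,"y": 2,"z": 0,"rx": 0,"ry": 0,"rz": 0,"claw": 255},{"x": 0,"y": 3,"z": 0,"rx": 0,"ry": 0,"rz": 0,"claw": 255},{"x": 0,"y": 3,"z": 0,"rx": 0,"ry": 0,"rz": 0,"claw": 255}]}}

```text
time_s: 32.28
position: [0.5322, 0.2984, 0.082]
tcp_rot: [[-0.039, 0.999, -0.002], [0.999, 0.039, -0.0], [-0.0, -0.002, -1.0]]
force: [-1.9, 0.1, 0.8]
opening: 0.16
grasp_force: 30.0
```

{"op": "apply_moves", "data": {"rows": [{"x": 0,"y": 1,"z": 0,"rx": 0,"ry": 0,"rz": 0,"claw": 255},{"x": 0,"y": 1,"z": 0,"rx": 0,"ry": 0,"rz": 0,"claw": 255}]}}

```text
time_s: 32.52
position: [0.5325, 0.2984, 0.0819]
tcp_rot: [[-0.039, 0.999, -0.004], [0.999, 0.039, -0.001], [-0.001, -0.004, -1.0]]
force: [-4.7, 0.6, 1.5]
opening: 0.16
grasp_force: 30.0
```

```bash
python3 -c "
from h import *
chk();go(528,297,81,2.3)"
```

```text
tm 1586.0 [421. 334.] [597.7 298.5] [104.8  87.5] 2.3 [[544, 340], [547, 253], [652, 257], [648, 344]]
F [-6.4 -0.1  1.9]
t 32.575 at [532.5 298.4  81.9] yawy 2.2 open 0.16175505258029207 move [-1.2 -4.5  0.9] rot [-0.04  0.01 -0.01]
```

Seated, with 6.4 N against the y-bar and parallel to it (visible width unchanged). Backing off and returning the slicker to the pad.

{"op": "apply_moves", "data": {"rows": [{"x": 0,"y": -12,"z": 0,"rx": 0,"ry": 0,"rz": 0,"claw": 255},{"x": 0,"y": -35,"z": 0,"rx": 0,"ry": 0,"rz": 0,"claw": 255},{"x": 0,"y": -40,"z": -40,"rx": 0,"ry": 0,"rz": 0,"claw": 255},{"x": 0,"y": -40,"z": -75,"rx": 0,"ry": 0,"rz": 0,"claw": 255},{"x": 0,"y": -40,"z": -75,"rx": 0,"ry": 0,"rz": 0,"claw": 255}]}}

```text
time_s: 33.2
position: [0.4972, 0.298, 0.1604]
tcp_rot: [[-0.039, 0.999, 0.01], [0.999, 0.039, 0.003], [0.003, 0.01, -1.0]]
force: [0.9, 0.5, -1.7]
opening: 0.159
grasp_force: 30.0
```

```bash
python3 -c "
from h import *
chk();go(642,79,155,-3.7)"
```

```text
tm 1590.5 [421. 333.] [597.7 298.3] [104.9  87.7] 2.1 [[544, 340], [547, 253], [652, 256], [648, 344]]
F [-0.  -0.2 -1.4]
t 33.25 at [495.8 297.4 158.6] yawy 2.2 open 0.15770004424091974 move [-224.   137.6    4.1] rot [ 0.05 -0.02  0.99]
```

{"op": "apply_moves", "data": {"rows": [{"x": -50,"y": 31,"z": 0,"rx": 0,"ry": 0,"rz": 0.3,"claw": 255},{"x": -100,"y": 62,"z": 0,"rx": 0,"ry": 0,"rz": 0.6,"claw": 255},{"x": -150,"y": 93,"z": 0,"rx": 0,"ry": 0,"rz": 1,"claw": 255},{"x": -200,"y": 124,"z": 0,"rx": 0,"ry": 0,"rz": 1,"claw": 255},{"x": -224,"y": 138,"z": 0,"rx": 0,"ry": 0,"rz": 1,"claw": 255},{"x": -224,"y": 138,"z": 0,"rx": 0,"ry": 0,"rz": 1,"claw": 255},{"x": -224,"y": 138,"z": 0,"rx": 0,"ry": 0,"rz": 1,"claw": 255},{"x": -224,"y": 138,"z": 0,"rx": 0,"ry": 0,"rz": 1,"claw": 255}]}}

```text
time_s: 34.25
position: [0.6395, 0.0803, 0.1568]
tcp_rot: [[0.064, 0.998, -0.002], [0.998, -0.064, 0.0], [0.0, -0.002, -1.0]]
force: [0.6, 0.9, -0.9]
opening: 0.16
grasp_force: 30.0
```

```bash
python3 -c "
from h import *
go(642,79,84,-3.7)"
```

```text
t 34.25 at [639.5  80.3 156.8] yawy -3.6 open 0.16040813533780807 move [-1.2  2.7 72.8] rot [-0.02 -0.    0.01]
```

{"op": "apply_moves", "data": {"rows": [{"x": 0,"y": 2,"z": 40,"rx": 0,"ry": 0,"rz": 0,"claw": 255},{"x": 0,"y": 2,"z": 64,"rx": 0,"ry": 0,"rz": 0,"claw": 255},{"x": 0,"y": 2,"z": 71,"rx": 0,"ry": 0,"rz": 0,"claw": 255},{"x": 0,"y": 2,"z": 73,"rx": 0,"ry": 0,"rz": 0,"claw": 255},{"x": 0,"y": 2,"z": 73,"rx": 0,"ry": 0,"rz": 0,"claw": 255},{"x": 0,"y": 2,"z": 73,"rx": 0,"ry": 0,"rz": 0,"claw": 255}]}}

```text
time_s: 35.0
position: [0.6435, 0.0785, 0.0853]
tcp_rot: [[0.066, 0.998, 0.002], [0.998, -0.066, -0.0], [0.0, 0.002, -1.0]]
force: [0.1, 0.0, -0.8]
opening: 0.162
grasp_force: 30.0
```

{"op": "apply_moves", "data": {"rows": [{"x": 0,"y": 0,"z": 0,"rx": 0,"ry": 0,"rz": 0,"claw": 150},{"x": 0,"y": 0,"z": 0,"rx": 0,"ry": 0,"rz": 0,"claw": 150},{"x": 0,"y": 0,"z": 0,"rx": 0,"ry": 0,"rz": 0,"claw": 150},{"x": 0,"y": 0,"z": 0,"rx": 0,"ry": 0,"rz": 0,"claw": 150},{"x": 0,"y": 0,"z": -40,"rx": 0,"ry": 0,"rz": 0,"claw": 150},{"x": 0,"y": 0,"z": -95,"rx": 0,"ry": 0,"rz": 0,"claw": 150},{"x": 0,"y": 0,"z": -150,"rx": 0,"ry": 0,"rz": 0,"claw": 150},{"x": 0,"y": 0,"z": -160,"rx": 0,"ry": 0,"rz": 0,"claw": 150},{"x": -60,"y": 0,"z": -160,"rx": 0,"ry": 0,"rz": 0,"claw": 150},{"x": -80,"y": 0,"z": -160,"rx": 0,"ry": 0,"rz": 0,"claw": 150}]}}

```text
time_s: 36.25
position: [0.6368, -0.0038, 0.2434]
tcp_rot: [[0.068, 0.998, -0.002], [0.998, -0.068, -0.001], [-0.001, -0.002, -1.0]]
force: [-0.6, 0.2, -0.2]
opening: 0.408
grasp_force: 0.0
```

```bash
python3 -c "
from h import *
im,d=shot('scene','s13.png');P=cloud('scene',d)
m=(P[...,0]>.59)&(P[...,0]<.7)&(P[...,1]>.02)&(P[...,1]<.13)&(P[...,2]>.06)&(P[...,2]<.1)&(d>0)
r=cv2.minAreaRect((P[m][:,:2]*1000).astype(np.float32));print('slk',m.sum(),r,P[m][:,2].max());chk()"
```

```text
slk 164 ((645.46484375, 73.99908447265625), (37.75355911254883, 16.92909049987793), 85.4728775024414) 0.08559343609575187
tm 1591.0 [421. 334.] [597.7 298.4] [104.8  87.6] 2.5 [[543, 340], [547, 252], [652, 257], [648, 344]]
F [-0.   0.6  0.6]
```

View pics/s13.png

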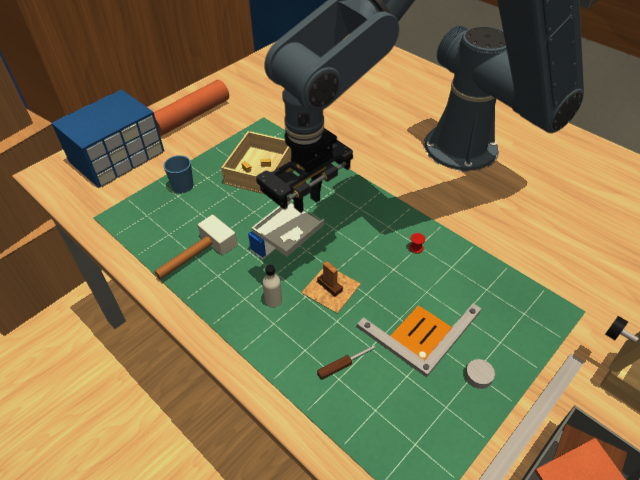

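The slicker stands upright in the middle of the pad at (330,283). The template is seated in the stop at (422,332), the clasps are in the box and the tray is flat. Handing in.

```bash
python3 -c "
from h import *
print(hand_in())"
```

```text
the job is handed in; nothing more can be done
None
```

The job is handed in, with no verdict returned: all three clasps are in the box, the tray is flat on the mat, the template is seated in the stop, and the slicker is upright mid-pad, going by the camera views and contact forces.

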